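Lay the tall fittings carton down and stow it in the empty bay of the bench rack

TASK

Put the tall carton of pipe fittings away in the empty lane of the low bench rack: it is too tall to go in standing and too wide to grip, so push it over near its top so that it lies flat on the bench in front of the rack, then line it up and slide it endways into the empty lane until it is pressed firmly home into the foam of the backstop and stays snug against it. Push gently, the card must not be crushed, and leave the carton already stowed and everything else on the bench where it is; finish with the gripper clear of everything.

Things in the scene. Friction and masses are not known exactly. Their poses are not given: they have to be found in the camera images.
- carton: Tall plain brown carton standing alone before the rack's open end: 90 mm (x) by 95 mm (y) by 200 mm tall (z), 0.5 to 0.9 kg, evenly filled. Origin: centre of its underside as it stands (an end face once it lies). Its +x points at the rack within 12 degrees; tipped that way over its foot's edge it lands clear of the rack. Over 22 N on it crushes the card: touch it at 25 mm/s or less, a fast bump counts too.
- carton_center (a point): Centre and balance point of that carton, 100 mm along its z; axes as the carton's. 100 mm above the bench when standing, 45 to 48 mm when lying. Pushed at 165 mm height the carton tips (about 2 N, past balance after some 65 mm of travel); pushed low it slides (about 2 to 7 N).
- rack: Low grey steel rack fixed to the bench, two lanes side by side. Origin: on the bench, middle of the front edge; x runs into the lanes, y across. Uprights 12 mm thick at y = -116, 0, +116 mm from x = -6 (rounded) to 200 mm, 45 mm high; from x = 30 mm on they carry a wire deck, 118 to 124 mm above the bench. Lanes 104 mm wide, floor is the bench. A carton home juts 25 to 60 mm out of the front edge.
- backstop: Backstop across both lanes: a foam-faced bar clamped in slotted brackets. Origin: at bench height, midway between the lanes, 140 mm along the rack's x; axes as the rack's. The foam face, 22 to 78 mm high, stands 0 to 30 mm beyond this origin, re-clamped anew each time and not measured: feel for it. Foam gives 7 mm at 1.6 N/mm, then is solid; pushing the carton with 10 to 12 N seats it firmly.
- lane_a (a point): Middle of the mouth of the rack's +y lane (58 mm along y from the rack's origin), on the bench at the front edge; axes as the rack's (x into the lane).
- lane_b (a point): Middle of the mouth of the rack's -y lane (58 mm along -y from the rack's origin), on the bench at the front edge; axes as the rack's (x into the lane).
- stock: A shorter like carton already stowed, lying in one of the two lanes (its lane is taken, the other is empty), not touching the backstop: 150 mm along its x (into the lane), 95 mm wide, 90 mm high, 0.8 kg. Origin: centre of its underside. To be left alone.
- tin: Small round bare-metal tin, 54 mm across, 48 mm high, standing on the wire deck above the empty lane. Origin: centre of its underside. To be left alone.
- squat_carton: Low square brown carton, 100 x 100 x 85 mm, standing on the bench behind the tall one. Origin: centre of its underside. To be left alone.
- spray_can: White leak-spray can, 65 mm across, 201 mm tall. Origin: centre of its underside. To be left alone.
- tee_key: T-handled socket key lying flat, shaft 139 mm along its x, grip 118 mm along y, 18 mm thick. Origin: under the middle of the grip. To be left alone.
- ball_valve: Brass lever ball valve lying on the bench, 78 mm long along its x, lever reaching 95 mm along +x, 60 mm high. Origin: centre of its underside. To be left alone.
- elbow: Black pipe elbow lying on the bench, legs 50 mm along its +x and +y, 41 mm thick. Origin: under the corner of the elbow. To be left alone.
- disc: Clear plastic disc lying on the bench, 100 mm across, 8 mm thick. Origin: centre of its underside. To be left alone.
Mind the look-alikes: they are no part of the job. What is shaped like the carton but purple is not meant.

How it is judged:
By the outcome, as a careful person would: the job done as asked, in the order asked, and still so for the second after the job is handed in, with the robot touching nothing.
It also fails if it takes over 69 s, if anything falls off the work surface, if the arm or the gripper's body presses on something with over 40 N, if the wrist force passes 120 N, or if a joint passes its speed limit or range.

ROBOT

A 6-joint arm with a two-finger parallel gripper is mounted at the origin on the work surface. World frame = base frame: x ahead of the robot, y to its left, z up, the work surface at z = 0. Lengths are in m, angles in rad, forces in N, time in s.
With the tool pointing down it reaches from about 0.3 to 0.875 m from the base axis. Payload 6.4 kg.
Tool frame: the origin (TCP) lies at the very end of the fingers, on their centre line; the grasp point (between the pads) lies tcp_to_grasp behind it (tcp_to_grasp is the distance from the TCP to the grasp point, in m); z points along the fingers, y is the direction in which the jaws open and shut (so a half turn about z gives the same grasp; the last joint's range is limited). The gripper opens to 85 mm and grips with 20 to 120 N. Pads are 22 mm wide; open, the fingers measure 114 mm over their backs; the gripper's body (76 mm by 85 mm) begins 54 mm behind the grasp point. The pads swing forward as they close: fully open they stand 13 mm farther back than shut.
Start: joints at [1.126, 0.181, 1.607, -0, 1.354, -0.206], TCP at [0.136, 0.559, 0.231] pointing down, gripper open.
Joint ranges: [-2.99, 2.99], [-0.89, 2.07], [0.3, 2.58], [-1.14, 4.28], [0, 2.63], [-3.12, 3.12]. Speed limits (rad/s): [2.57, 2.57, 3.01, 3.14, 3.14, 3.14].

INTERFACE

Orientations are given as a unit quaternion [w, x, y, z].
In Python, from bench import get_obs, camera, hand_in, tcp_to_grasp gives the robot as it stands.
- The arm moves only by the shell command python3 -m inch 'ROWS' [OPENING]. ROWS is JSON, a list of rows, each an object with "delta_pos": the shift along the tool's x, y, z in cm, a list of three; "rotation": the turn, a rotation vector about the tool's x, y, z in rad, a list of three. In form: [{"delta_pos": [x, y, z], "rotation": [rx, ry, rz]}, ...]. A call has 1 to 10 rows; each row shifts and turns the commanded pose from where the row before left it, along the tool's axes as they then stand; what a row does not reach is not made up. A row lasts 1/10 s, in which the tool goes at most 50 mm and 8.59 degrees, less where a joint would pass 70% of its speed; a pose out of reach is approached as far as the arm can. A call is refused whole if a number of a shift passes 5 or a number of a turn 0.15, either way. A call with a gripper value outside its range is refused whole. OPENING is the finger opening in cm, from 0 to 8.54, set as the call begins (- or left out, the last holds). The fingers move at their own pace and stop on an object; the grip force is fixed at half the most. Time passes only in rows, so rows that do not move let the fingers close. It gives the time, the measured TCP pose, the force and the opening at its end, in the units of the state.
- get_obs(): the state, without advancing time (a new reading comes with each control period).
- camera(name): name is "side" or "top" or "wrist"; returns a dict with "color" (384x512x3 uint8, red, green, blue), "vfov" (degrees; the focal length in pixels is half the picture's height over the tangent of half this angle, whatever the lens; pixels are square), "cx", "cy" (the principal point, pixels), "k1" (the pictures are not rectified: a ray, as slopes to the right and down, at radius r is drawn at 1 + k1 r^2 times it, then the intrinsics apply), "eye" and "orientation" of the camera in the world; the wrist camera has in their place "T_tool_cam" (4x4, takes a point from camera to tool coordinates, whose origin is the TCP and whose axes are the flange's). Camera axes: x right, y down, z forward; pixel columns grow to the right and rows downward; lengths in m; the calibration is good to about 2 mm. A picture is of the moment at which its call begins: read the wrist's pose just before it. There is no depth.
- hand_in(): hands the job in, once; it reports no verdict.
The state is a dict: "time_s": time; "q": joint angles; "dq": joint speeds; "joint_efforts": joint torques, N m; "eef_pos": TCP position; "eef_rot": TCP orientation; "wrist_force": force on the tool from outside, world axes, zero at the start; "torque": the same for the moment, N m; "opening": opening from 0.0 (shut) to 1.0 (fully open).
Only numpy, scipy, OpenCV 4.12 (cv2) and the standard library are available. Lean on these libraries where they do the work, as an engineer would, in place of code of your own. Each camera call takes 0.05 s, during which the arm holds its last target.

## Working session

There is one attempt and no reset: what is moved stays moved. The work goes in short steps, Python scripts to look and compute and a shell command to move; the robot and the scene stay as the last step left them, time stands still between calls to the robot, and variables do not carry over. Pictures are saved under pics/ and viewed, and the job is handed in when it is done.

```bash
ls; mkdir -p pics
cat > h.py <<'E'
import numpy as np, cv2
from scipy.spatial.transform import Rotation as R
from bench import get_obs, camera
def q2R(q): return R.from_quat([q[1],q[2],q[3],q[0]]).as_matrix()
def cam(name):
    o=get_obs(); c=camera(name)
    if name=='wrist':
        T=np.eye(4);T[:3,:3]=q2R(o['eef_rot']);T[:3,3]=o['eef_pos'];M=T@np.array(c['T_tool_cam']);c['Rm']=M[:3,:3];c['C']=M[:3,3]
    else: c['Rm']=q2R(c['orientation']);c['C']=np.array(c['eye'])
    h=c['color'].shape[0]; c['f']=h/2/np.tan(np.radians(c['vfov'])/2)
    return c
def ray(c,u,v):
    x=(u-c['cx'])/c['f'];y=(v-c['cy'])/c['f'];rd=np.hypot(x,y);r=rd
    for _ in range(30): r=rd/(1+c['k1']*r*r)
    s=r/rd if rd>0 else 1
    d=c['Rm']@np.array([x*s,y*s,1]);return d/np.linalg.norm(d)
def onz(c,u,v,z):
    d=ray(c,u,v);return c['C']+d*(z-c['C'][2])/d[2]
def proj(c,p):
    q=c['Rm'].T@(np.array(p)-c['C']);x,y=q[:2]/q[2];r2=x*x+y*y;s=1+c['k1']*r2
    return np.array([c['cx']+c['f']*x*s,c['cy']+c['f']*y*s])
def tri(c1,p1,c2,p2):
    d1=ray(c1,*p1);d2=ray(c2,*p2);A=np.stack([d1,-d2],1);t=np.linalg.lstsq(A,c2['C']-c1['C'],rcond=None)[0]
    a=c1['C']+t[0]*d1;b=c2['C']+t[1]*d2;return (a+b)/2,np.linalg.norm(a-b)
import pickle
def snap(name,tag):
    c=cam(name);pickle.dump(c,open(f'pics/{tag}.pkl','wb'));cv2.imwrite(f'pics/{tag}.png',cv2.cvtColor(c['color'],cv2.COLOR_RGB2BGR));return c
def ld(tag): return pickle.load(open(f'pics/{tag}.pkl','rb'))
E
python3 - <<'E'
from h import *
from bench import tcp_to_grasp
print(tcp_to_grasp)
for n in ['side','top','wrist']:
    c=snap(n,n+'0');print(n,c['C'],c['Rm'].round(3).tolist(),c['f'],c['cx'],c['cy'],c['k1'])
print(get_obs())
E
```

```text
pics
0.0187
side [ 0.5847804  -0.20243161  1.14030433] [[0.954, 0.279, -0.104], [0.298, -0.902, 0.313], [-0.007, -0.33, -0.944]] 378.1842866128676 258.2446886226488 190.88183852077103 0.027040738901514077
top [0.41735863 0.14007736 1.09923855] [[0.026, -0.998, 0.058], [-0.999, -0.027, -0.018], [0.019, -0.057, -0.998]] 408.7235785796314 251.96420610393855 197.44771113611245 -0.09485718960085605
wrist [0.05974517 0.57599398 0.37287151] [[0.236, 0.926, 0.295], [0.972, -0.224, -0.074], [-0.003, 0.304, -0.953]] 327.0830500852699 255.26101618913603 192.53810533514172 -0.03344521721274693
{'time_s': 0.15, 'q': array([ 1.12568553e+00,  1.81360762e-01,  1.60774841e+00, -1.16429333e-05,
        1.35376094e+00, -2.06308799e-01]), 'dq': array([-0.00201846, -0.00114582, -0.00363471, -0.00206595, -0.00098526,
       -0.00200643]), 'joint_efforts': array([ 1.29096272e-03, -4.45261109e+01, -3.51695395e+01, -3.38263244e-04,
        5.80064720e-03, -3.37316317e-05]), 'eef_pos': array([0.13582714, 0.55831964, 0.23061096]), 'eef_rot': array([-1.98996948e-04,  1.19116219e-01,  9.92880113e-01, -6.06968344e-04]), 'wrist_force': array([-0.08371465,  0.24395597,  1.08459977]), 'torque': array([0.03643642, 0.0246312 , 0.0030499 ]), 'opening': 1.0023709084585073}
```

View pics/side0.png

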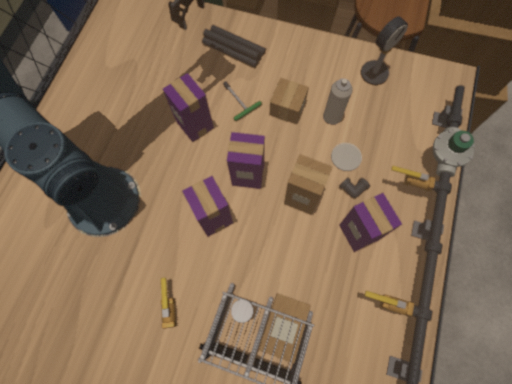

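View pics/top0.png

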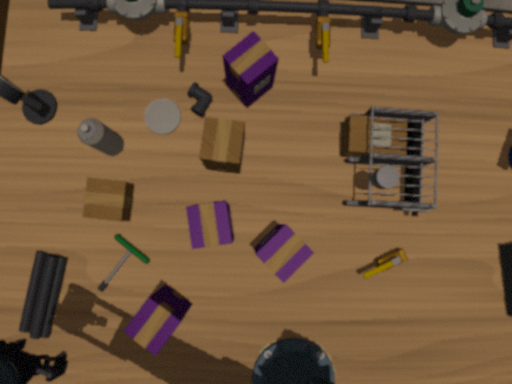

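View pics/wrist0.png

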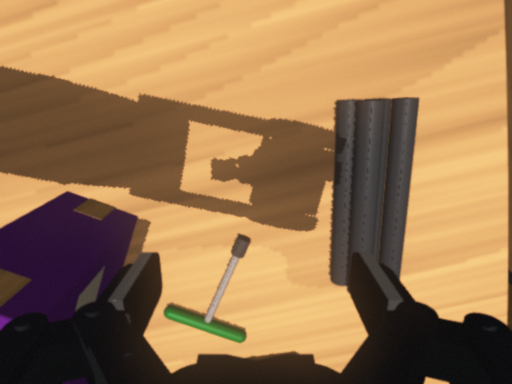

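```bash
python3 - <<'E'
from h import *
for t,(x0,y0,x1,y1),n in [('top0',(180,90,280,190),'ca'),('side0',(265,130,365,230),'cb'),('top0',(330,90,450,220),'cc'),('side0',(185,270,335,384),'cd')]:
    im=cv2.imread(f'pics/{t}.png')[y0:y1,x0:x1]
    s=6 if n in('ca','cb') else 4.6 if n=='cc' else 5
    cv2.imwrite(f'pics/{n}.png',cv2.resize(im,None,fx=s,fy=s,interpolation=cv2.INTER_CUBIC))
E
python3 -c "
import cv2,numpy as np
a=[cv2.imread(f'pics/{n}.png') for n in('ca','cb')]
cv2.imwrite('pics/cab.png',cv2.resize(np.hstack(a),(800,400)))"
```

```text
(no output)
```

View pics/cab.png

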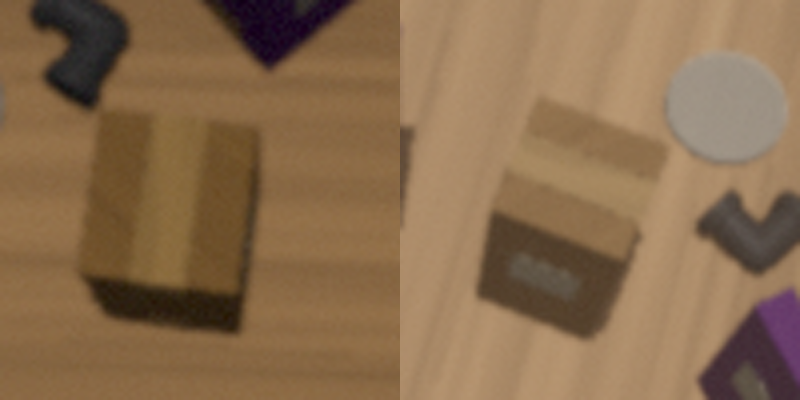

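View pics/cc.png

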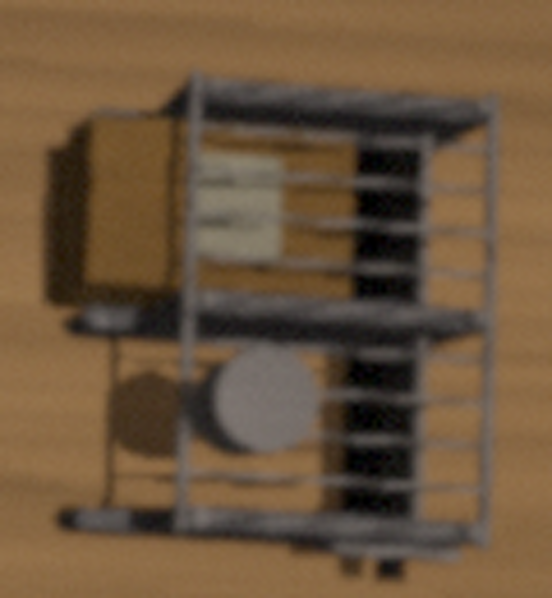

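View pics/cd.png

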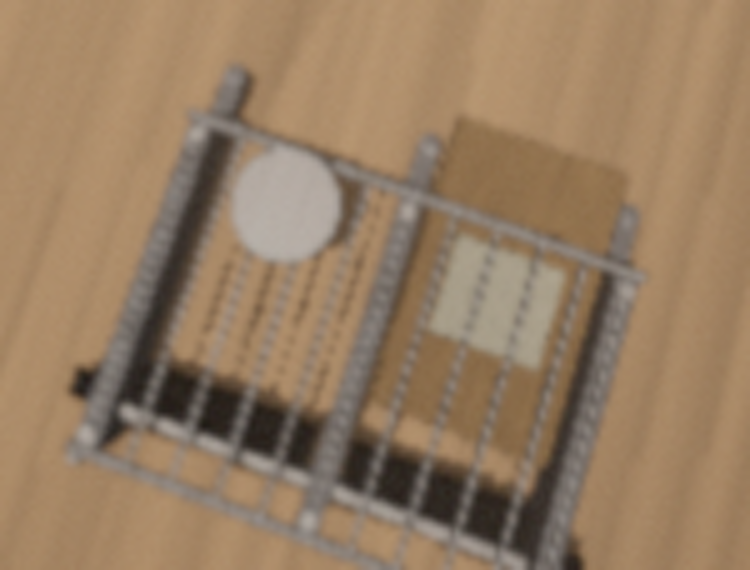

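Run:
```python
from h import *
t=ld('top0');s=ld('side0')
T=np.array([(100,112),(260,128),(240,292),(80,272)])/4+[180,90]
S=np.array([(543,97),(668,148),(633,260),(495,210)])/4+[-100+265,130]
# guess correspondence by projecting
PT=[onz(t,*p,0.2) for p in T];print(np.round(PT,4))
PS=[onz(s,*p,0.2) for p in S];print(np.round(PS,4))
for p in PT:
    j=np.argmin([np.linalg.norm(p-q) for q in PS]);i=[k for k in range(4) if PT[k] is p][0]
    x,e=tri(t,T[i],s,S[j]);print(i,j,x.round(4),e.round(4))
for P in (PT,PS):
    P=np.array(P);print(P.mean(0),[np.linalg.norm(P[i]-P[(i+1)%4]).round(4) for i in range(4)],[np.degrees(np.arctan2(*(P[(i+1)%4]-P[i])[[1,0]])).round(1) for i in range(4)])
print('bottom',onz(t,180+240/4,90+332/4,0),onz(t,180+108/4,90+318/4,0))
# rack tips
RT=np.array([(63,325),(57,519)])/4.6+[330,90]
RS=np.array([(430,132),(238,66)])/5+[185,270]
for a,b in zip(RT,RS):
    print(tri(t,a,s,b),onz(t,*a,.045),onz(s,*b,.045))
print(onz(s,630/5+185,203/5+270,.045))
# front wire corners of deck z~.121
for a in [(194,78),(187,305),(182,525),(493,100),(485,325),(487,540)]: print('deck top',onz(t,a[0]/4.6+330,a[1]/4.6+90,.121))
for a in [(198,118),(408,188),(640,278),(75,452)]: print('deck side',onz(s,a[0]/5+185,a[1]/5+270,.121))
# tin
print('tin',onz(t,265/4.6+330,397/4.6+90,.172),onz(s,287/5+185,205/5+270,.172))
```

```text
[[0.6442 0.2337 0.2   ]
 [0.6376 0.144  0.2   ]
 [0.5449 0.1526 0.2   ]
 [0.5536 0.2415 0.2   ]]
[[0.5599 0.2446 0.2   ]
 [0.6498 0.2331 0.2   ]
 [0.6468 0.149  0.2   ]
 [0.5511 0.156  0.2   ]]
0 1 [0.6484 0.2356 0.1917] 0.0046
1 2 [0.6423 0.1462 0.2005] 0.0102
2 3 [0.548  0.1541 0.2006] 0.007
3 0 [0.5568 0.2431 0.1994] 0.0069
[0.59509374 0.19293992 0.2       ] [np.float64(0.0899), np.float64(0.0931), np.float64(0.0894), np.float64(0.0909)] [np.float64(-94.2), np.float64(174.8), np.float64(84.4), np.float64(-4.9)]
[0.60191404 0.19566839 0.2       ] [np.float64(0.0907), np.float64(0.0841), np.float64(0.096), np.float64(0.0891)] [np.float64(-7.3), np.float64(-92.0), np.float64(175.8), np.float64(84.4)]
bottom [0.54608896 0.15455454 0.        ] [0.55312171 0.24400541 0.        ]
(array([ 0.58894087, -0.12458181,  0.00939531]), np.float64(0.004240935690523206)) [ 0.58147592 -0.1168047   0.045     ] [ 0.5906608  -0.12614004  0.045     ]
(array([ 0.47297878, -0.12209166,  0.01277646]), np.float64(0.0015784884721403072)) [ 0.47064105 -0.11465528  0.045     ] [ 0.47686944 -0.12406194  0.045     ]
[ 0.70645535 -0.1292212   0.045     ]
deck top [ 0.70632571 -0.16903101  0.121     ]
deck top [ 0.58264123 -0.16520042  0.121     ]
deck top [ 0.46540785 -0.16333116  0.121     ]
deck top [ 0.70220631 -0.33693015  0.121     ]
deck top [ 0.57783014 -0.33054724  0.121     ]
deck top [ 0.46171671 -0.33130362  0.121     ]
deck side [ 0.4729019  -0.16064536  0.121     ]
deck side [ 0.58740236 -0.16131799  0.121     ]
deck side [ 0.71188851 -0.16764244  0.121     ]
deck side [ 0.46696442 -0.32795851  0.121     ]
tin [ 0.52862644 -0.18978819  0.172     ] [ 0.5332945  -0.18846809  0.172     ]
```

The target is the plain brown tall carton at top px (222,140), side px (308,185). The squat brown one at top (107,200) is too low, and the purple ones are excluded. The stock fills the far lane (+y, lane_a), and the tin is over lane_b, which is empty. The crops confirm this. I'll move behind the carton now.

```bash
python3 -m inch '[{"delta_pos":[-2,-0.6,0],"rotation":[0,0,0]},{"delta_pos":[-4,-1.25,0],"rotation":[0,0,0]},{"delta_pos":[-4,-1.25,0],"rotation":[0,0,0]},{"delta_pos":[-4,-1.25,0],"rotation":[0,0,0]},{"delta_pos":[-4,-1.25,0],"rotation":[0,0,0]},{"delta_pos":[-4,-1.25,0],"rotation":[0,0,0]},{"delta_pos":[-4,-1.25,0],"rotation":[0,0,0]},{"delta_pos":[-4,-1.25,0],"rotation":[0,0,0]},{"delta_pos":[-4,-1.25,0],"rotation":[0,0,0]},{"delta_pos":[-4,-1.25,0],"rotation":[0,0,0]}]' 5
python3 - <<'E'
from h import *
t=ld('top0');s=ld('side0')
print('spray',onz(t,92,130,.2),onz(s,342,85,.2))
print('purple',onz(t,210,223,.2),onz(t,283,250,.2),onz(t,250,55,.2))
E
```

```text
time_s: 1.15
eef_pos: [0.4784, 0.3525, 0.231]
eef_rot: [-0.0, 0.119, 0.993, -0.0]
wrist_force: [0.8, 0.5, -0.4]
opening: 0.581
spray [0.61122158 0.48760157 0.2       ] [0.6160272  0.49241935 0.2       ]
purple [0.41057548 0.21465404 0.2       ] [0.35558444 0.05286136 0.2       ] [0.79379002 0.13706361 0.2       ]
```

```bash
python3 -m inch '[{"delta_pos":[-3.4,-0.8,0],"rotation":[0,0,0]},{"delta_pos":[-3.4,-0.8,0],"rotation":[0,0,0]},{"delta_pos":[-3.4,-0.8,0],"rotation":[0,0,0]},{"delta_pos":[-3.1,-0.8,0],"rotation":[0,0,0]},{"delta_pos":[0,0,0],"rotation":[0,0,0.14]},{"delta_pos":[0,0,0],"rotation":[0,0,0.14]},{"delta_pos":[0,0,0],"rotation":[0,0,0.14]},{"delta_pos":[0,0,0],"rotation":[0,0,0.14]},{"delta_pos":[0,0,0],"rotation":[0,0,0.14]},{"delta_pos":[0,0,0],"rotation":[0,0,0.14]}]'
python3 -m inch '[{"delta_pos":[0,0,0],"rotation":[0,0,0.14]},{"delta_pos":[0,0,0],"rotation":[0,0,0.14]},{"delta_pos":[0,0,0],"rotation":[0,0,0.14]},{"delta_pos":[0,0,0],"rotation":[0,0,0.14]},{"delta_pos":[0,0,0],"rotation":[0,0,0]}]'
python3 - <<'E'
from h import *
c=snap('wrist','w1');o=get_obs();M=q2R(o['eef_rot']);print(M.round(3),o['eef_pos'])
print(c['C'])
snap('top','t1')
E
```

```text
time_s: 2.15
eef_pos: [0.5986, 0.291, 0.2307]
eef_rot: [-0.0, 0.516, 0.857, -0.0]
wrist_force: [-0.3, 0.4, -0.4]
opening: 0.588
time_s: 2.65
eef_pos: [0.5986, 0.291, 0.2308]
eef_rot: [-0.0, 0.731, 0.682, -0.0]
wrist_force: [-0.4, -0.5, 0.2]
opening: 0.584
[[ 0.065  0.998 -0.001]
 [ 0.998 -0.065 -0.   ]
 [-0.    -0.001 -1.   ]] [0.59862293 0.29108166 0.23080376]
[0.60368085 0.3679483  0.37314893]
```

View pics/w1.png

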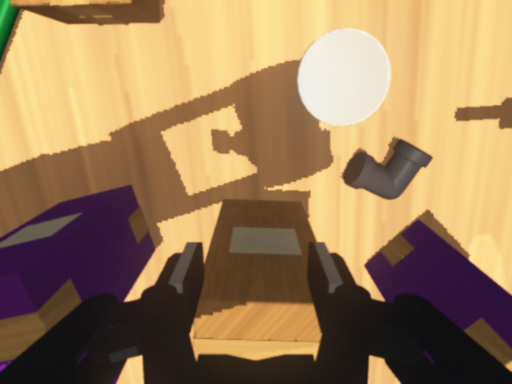

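View pics/t1.png

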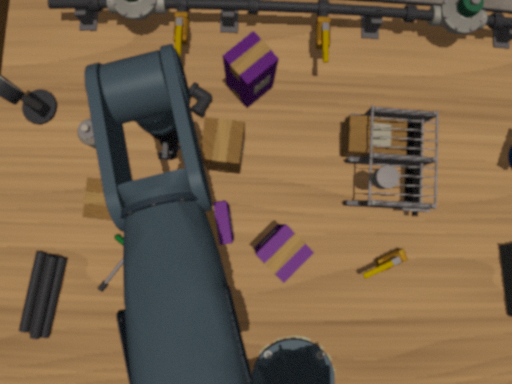

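Run:
```python
from h import *
im=cv2.imread('pics/w1.png')[185:370,170:345]
cv2.imwrite('pics/w1c.png',cv2.resize(im,None,fx=3.2,fy=3.2,interpolation=cv2.INTER_CUBIC))
```

```text
(no output)
```

View pics/w1c.png

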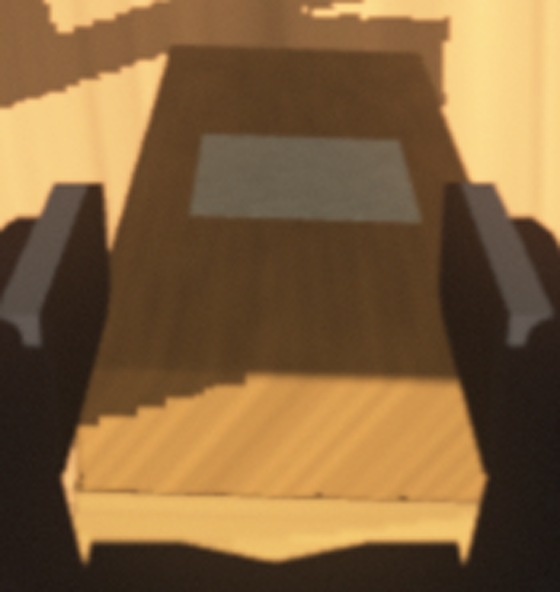

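Run:
```python
from h import *
w=ld('w1')
f=lambda X,Y,z: onz(w,170+X/3.2,185+Y/3.2,z).round(4)
print('bot',f(170,45,0),f(420,53,0))
print('top',f(75,490,.2),f(488,500,.2))
print('label')
# elbow/disc cross check vs top
t=ld('top0');s=ld('side0')
print('disc w',onz(w,344,77,.008),onz(t,162.5,116,.008),onz(s,347,157,.008))
```

```text
bot [0.5557 0.243  0.    ] [0.6497 0.2333 0.    ]
top [0.5523 0.2154 0.2   ] [0.6366 0.2071 0.2   ]
label
disc w [0.69779536 0.3728708  0.008     ] [0.69526352 0.36949831 0.008     ] [0.70133318 0.37075629 0.008     ]
```

Run:
```python
from h import *
w=ld('w1')
for p in [(.5557,.243,0),(.5557,.243,.1),(.5557,.243,.2),(.6497,.2333,.2),(.6497,.2333,.15)]: print((proj(w,p)-[170,185])*3.2, proj(w,p))
# tip of fingers
print(proj(w,get_obs()['eef_pos']))
```

```text
[169.93830004  44.93081164] [223.10571876 199.04087864]
[136.8805182  158.26388817] [212.77516194 234.45746505]
[ 73.59468061 376.03549568] [192.99833769 302.5110924 ]
[554.0777172  389.58317283] [343.14928662 306.74474151]
[502.04496577 258.53854391] [326.8890518  265.79329497]
[256.30331425 254.03071249]
```

```bash
python3 -m inch '[{"delta_pos":[-0.1,0.3,1.5],"rotation":[0,0,0.038]},{"delta_pos":[-0.2,0.3,2.5],"rotation":[0,0,0]},{"delta_pos":[-0.2,0.3,2.5],"rotation":[0,0,0]},{"delta_pos":[-0.5,0,0],"rotation":[0,0,0]},{"delta_pos":[-0.7,0,0],"rotation":[0,0,0]},{"delta_pos":[-0.5,0,0],"rotation":[0,0,0]},{"delta_pos":[-0.2,0,0],"rotation":[0,0,0]},{"delta_pos":[-0.2,0,0],"rotation":[0,0,0]}]'
python3 -m inch '[{"delta_pos":[-0.2,0,0],"rotation":[0,0,0]},{"delta_pos":[-0.2,0,0],"rotation":[0,0,0]},{"delta_pos":[-0.2,0,0],"rotation":[0,0,0]}]'
python3 -m inch '[{"delta_pos":[-0.2,0,0],"rotation":[0,0,0]},{"delta_pos":[-0.2,0,0],"rotation":[0,0,0]},{"delta_pos":[-0.2,0,0],"rotation":[0,0,0]}]'
```

```text
time_s: 3.55
eef_pos: [0.6057, 0.2643, 0.1678]
eef_rot: [0.001, 0.744, 0.669, 0.001]
wrist_force: [-0.3, -0.4, 0.4]
opening: 0.583
time_s: 3.85
eef_pos: [0.6044, 0.2584, 0.1664]
eef_rot: [0.0, 0.743, 0.669, 0.0]
wrist_force: [-0.4, -0.0, 0.0]
opening: 0.584
time_s: 4.15
eef_pos: [0.6038, 0.2524, 0.1662]
eef_rot: [-0.0, 0.744, 0.669, -0.0]
wrist_force: [-0.4, 1.3, -1.0]
opening: 0.581
```

```bash
python3 -m inch '[{"delta_pos":[-0.2,0,0],"rotation":[0,0,0]},{"delta_pos":[-0.2,0,0],"rotation":[0,0,0]},{"delta_pos":[-0.2,0,0],"rotation":[0,0,0]},{"delta_pos":[-0.2,0,0],"rotation":[0,0,0]},{"delta_pos":[-0.2,0,0],"rotation":[0,0,0]}]'
python3 -m inch '[{"delta_pos":[-0.2,0,0],"rotation":[0,0,0]},{"delta_pos":[-0.2,0,0],"rotation":[0,0,0]},{"delta_pos":[-0.2,0,0],"rotation":[0,0,0]},{"delta_pos":[-0.2,0,0],"rotation":[0,0,0]},{"delta_pos":[-0.2,0,0],"rotation":[0,0,0]}]'
python3 -c "
from h import *
snap('side','s2');snap('wrist','w2')"
```

```text
time_s: 4.65
eef_pos: [0.6029, 0.2425, 0.1665]
eef_rot: [0.0, 0.744, 0.669, 0.0]
wrist_force: [0.3, 2.7, 3.0]
opening: 0.584
time_s: 5.15
eef_pos: [0.6016, 0.2324, 0.1662]
eef_rot: [-0.0, 0.744, 0.669, -0.0]
wrist_force: [-0.1, 1.2, 2.8]
opening: 0.587
```

View pics/s2.png

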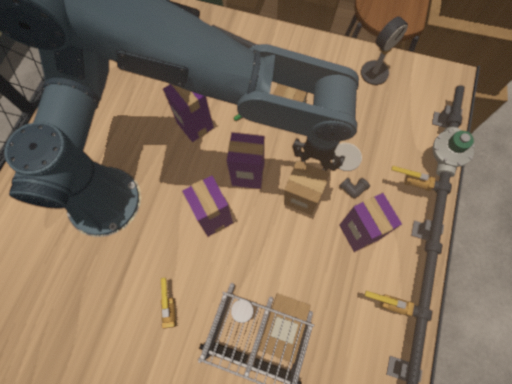

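```bash
python3 -m inch '[{"delta_pos":[-0.22,0,0],"rotation":[0,0,0]},{"delta_pos":[-0.22,0,0],"rotation":[0,0,0]},{"delta_pos":[-0.22,0,0],"rotation":[0,0,0]},{"delta_pos":[-0.22,0,0],"rotation":[0,0,0]},{"delta_pos":[-0.22,0,0],"rotation":[0,0,0]},{"delta_pos":[-0.22,0,0],"rotation":[0,0,0]},{"delta_pos":[-0.22,0,0],"rotation":[0,0,0]},{"delta_pos":[-0.22,0,0],"rotation":[0,0,0]},{"delta_pos":[-0.22,0,0],"rotation":[0,0,0]},{"delta_pos":[-0.22,0,0],"rotation":[0,0,0]}]'
python3 -m inch '[{"delta_pos":[-0.22,0,0],"rotation":[0,0,0]},{"delta_pos":[-0.22,0,0],"rotation":[0,0,0]},{"delta_pos":[-0.22,0,0],"rotation":[0,0,0]},{"delta_pos":[-0.22,0,0],"rotation":[0,0,0]},{"delta_pos":[-0.22,0,0],"rotation":[0,0,0]},{"delta_pos":[-0.22,0,0],"rotation":[0,0,0]},{"delta_pos":[-0.22,0,0],"rotation":[0,0,0]},{"delta_pos":[-0.22,0,0],"rotation":[0,0,0]},{"delta_pos":[-0.22,0,0],"rotation":[0,0,0]},{"delta_pos":[-0.22,0,0],"rotation":[0,0,0]}]'
python3 -c "
from h import *
snap('side','s3');snap('wrist','w3');snap('top','t3')"
```

```text
time_s: 6.25
eef_pos: [0.5993, 0.2105, 0.1662]
eef_rot: [0.0, 0.744, 0.669, -0.0]
wrist_force: [-0.0, 1.1, 1.2]
opening: 0.582
time_s: 7.25
eef_pos: [0.5969, 0.1886, 0.1662]
eef_rot: [-0.0, 0.744, 0.669, -0.0]
wrist_force: [0.1, -0.5, 0.3]
opening: 0.586
```

View pics/s3.png

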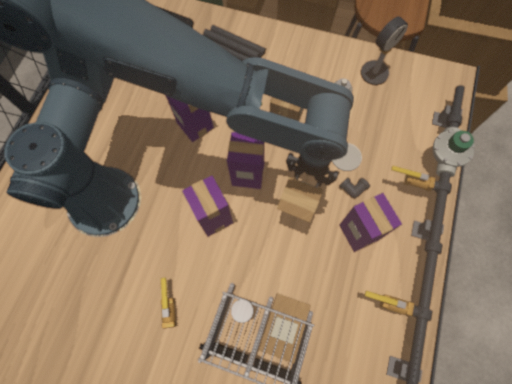

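View pics/t3.png

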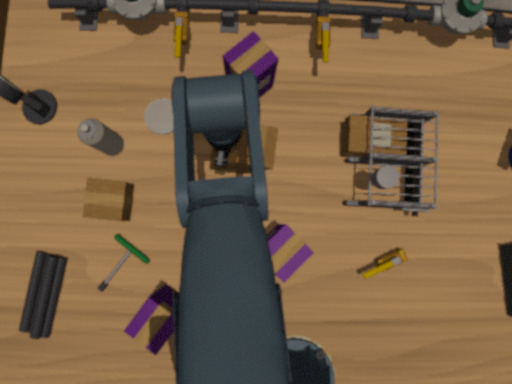

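```bash
python3 -m inch '[{"delta_pos":[-0.22,0,0],"rotation":[0,0,0]},{"delta_pos":[-0.22,0,0],"rotation":[0,0,0]},{"delta_pos":[-0.22,0,0],"rotation":[0,0,0]},{"delta_pos":[-0.22,0,0],"rotation":[0,0,0]},{"delta_pos":[-0.22,0,0],"rotation":[0,0,0]}]'
python3 -c "
from h import *
snap('side','s4');snap('wrist','w4')"
```

```text
time_s: 7.9
eef_pos: [0.5959, 0.1777, 0.1663]
eef_rot: [0.0, 0.744, 0.669, -0.0]
wrist_force: [-0.8, -0.5, -0.3]
opening: 0.589
```

View pics/s4.png

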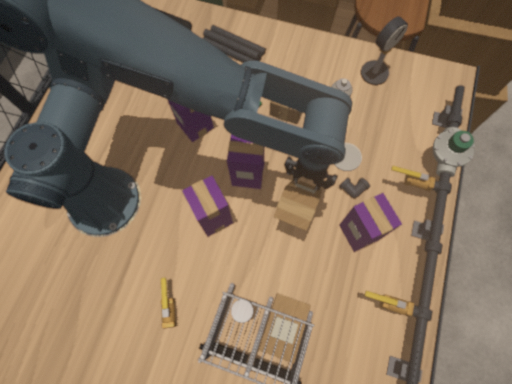

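View pics/w4.png

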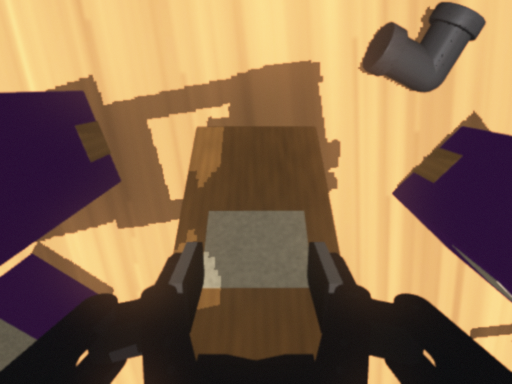

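```bash
python3 -m inch '[{"delta_pos":[-0.2,0,0],"rotation":[0,0,0]},{"delta_pos":[-0.2,0,0],"rotation":[0,0,0]},{"delta_pos":[-0.2,0,0],"rotation":[0,0,0]},{"delta_pos":[-0.1,0,0],"rotation":[0,0,0]},{"delta_pos":[0,0,0],"rotation":[0,0,0]}]'
python3 -c "
from h import *
snap('side','s5');snap('wrist','w5')"
```

```text
time_s: 8.5
eef_pos: [0.5952, 0.1708, 0.1663]
eef_rot: [0.0, 0.744, 0.669, 0.0]
wrist_force: [0.0, -0.1, 0.5]
opening: 0.587
```

View pics/s5.png

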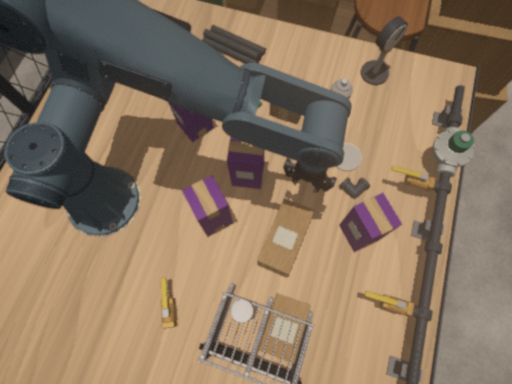

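View pics/w5.png

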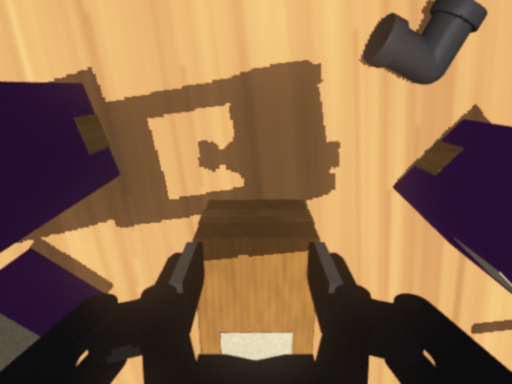

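Run:
```python
from h import *
w=ld('w5');s=ld('s5');t=ld('top0')
print('w bot',onz(w,208.5,200.5,0),onz(w,304,202,0))
im=cv2.imread('pics/s5.png')[190:290,245:335]
cv2.imwrite('pics/s5c.png',cv2.resize(im,None,fx=6,fy=6,interpolation=cv2.INTER_CUBIC))
print('purple far bottoms',onz(t,245,104,0),onz(t,276,78,0),'tops',[onz(t,*p,.2).round(3) for p in [(223,62),(250,33),(278,57),(246,85)]])
print('wrist purple bottoms?',onz(w,395,187,0))
```

```text
w bot [5.45051430e-01 1.45757492e-01 5.55111512e-17] [0.63988497 0.13406851 0.        ]
purple far bottoms [0.7369505  0.14633684 0.        ] [0.81362831 0.06268768 0.        ] tops [array([0.775, 0.198, 0.2  ]), array([0.847, 0.138, 0.2  ]), array([0.791, 0.073, 0.2  ]), array([0.723, 0.144, 0.2  ])]
wrist purple bottoms? [0.73083735 0.1401937  0.        ]
```

View pics/s5c.png

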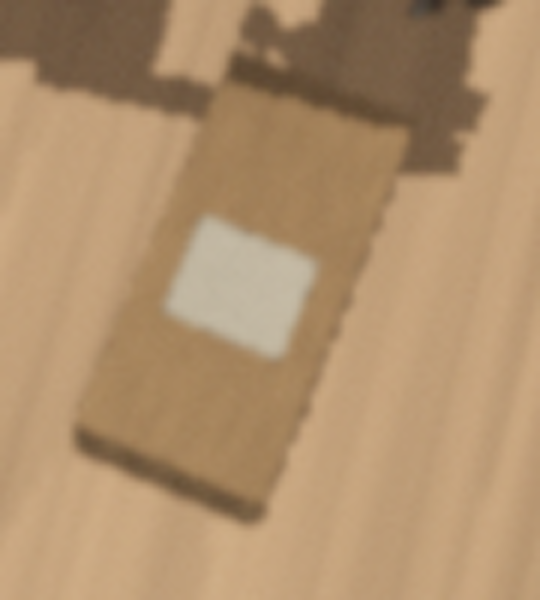

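```bash
python3 -m inch '[{"delta_pos":[0,0,-1.5],"rotation":[0,0,0]},{"delta_pos":[0,0,-2.5],"rotation":[0,0,0]},{"delta_pos":[0,0,-2.5],"rotation":[0,0,0]},{"delta_pos":[-2.5,1.9,0],"rotation":[0,0,0]},{"delta_pos":[-2.6,1.9,0],"rotation":[0,0,0]},{"delta_pos":[-2.6,1.9,0],"rotation":[0,0,0]},{"delta_pos":[-2.6,1.9,0],"rotation":[0,0,0]},{"delta_pos":[-2.6,1.9,0],"rotation":[0,0,0]},{"delta_pos":[0,0,0],"rotation":[0,0,0.15]},{"delta_pos":[0,0,0],"rotation":[0,0,0.15]}]' 8.5
python3 -m inch '[{"delta_pos":[0,0,0],"rotation":[0,0,0.15]},{"delta_pos":[0,0,0],"rotation":[0,0,0.15]},{"delta_pos":[0,0,0],"rotation":[0,0,0.15]},{"delta_pos":[0,0,0],"rotation":[0,0,0.15]},{"delta_pos":[0,0,0],"rotation":[0,0,0.15]},{"delta_pos":[0,0,0],"rotation":[0,0,0.15]},{"delta_pos":[0,0,0],"rotation":[0,0,0.15]},{"delta_pos":[0,0,0],"rotation":[0,0,0.15]},{"delta_pos":[0,0,0],"rotation":[0,0,0]}]'
python3 - <<'E'
from h import *
c=snap('wrist','w6');o=get_obs();print(o['eef_pos'],np.degrees(np.arctan2(*q2R(o['eef_rot'])[[1,0],0])))
snap('side','s6')
E
```

```text
time_s: 9.6
eef_pos: [0.6766, 0.0313, 0.2324]
eef_rot: [0.0, 0.837, 0.547, 0.0]
wrist_force: [-0.4, -0.5, 0.1]
opening: 0.995
time_s: 10.5
eef_pos: [0.6763, 0.0327, 0.2326]
eef_rot: [0.0, 1.0, -0.018, 0.001]
wrist_force: [0.1, 0.2, -0.2]
opening: 0.997
[0.67624511 0.03269083 0.2324251 ] -1.8232720652019478
```

View pics/w6.png

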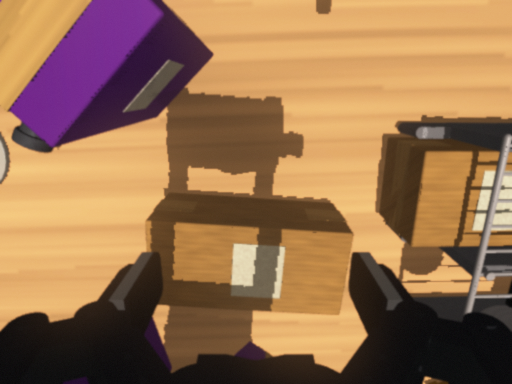

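View pics/s6.png

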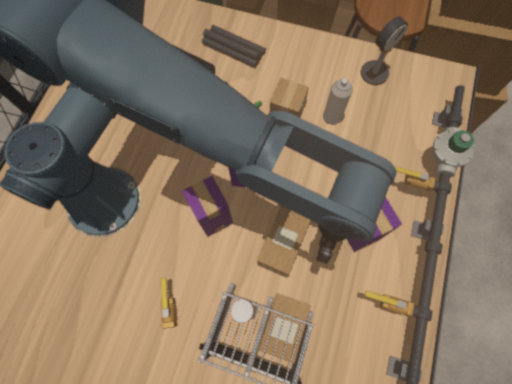

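Run:
```python
from h import *
w=ld('w6')
im=cv2.imread('pics/w6.png')
cv2.imwrite('pics/w6a.png',cv2.resize(im[180:330,130:370],None,fx=3.2,fy=3.2,interpolation=cv2.INTER_CUBIC))
cv2.imwrite('pics/w6b.png',cv2.resize(im[105:320,365:512],None,fx=2.7,fy=2.7,interpolation=cv2.INTER_CUBIC))
print('side bottom',onz(w,172,195,0),onz(w,333,203,0))
P=[onz(w,*p,.09) for p in [(148,222),(352,233),(340,314),(150,303)]];print(np.round(P,4))
```

```text
side bottom [0.63469464 0.13364422 0.        ] [ 0.61728823 -0.06122167  0.        ]
[[ 0.6373  0.1344  0.09  ]
 [ 0.6188 -0.0589  0.09  ]
 [ 0.5263 -0.0517  0.09  ]
 [ 0.5471  0.145   0.09  ]]
```

View pics/w6a.png

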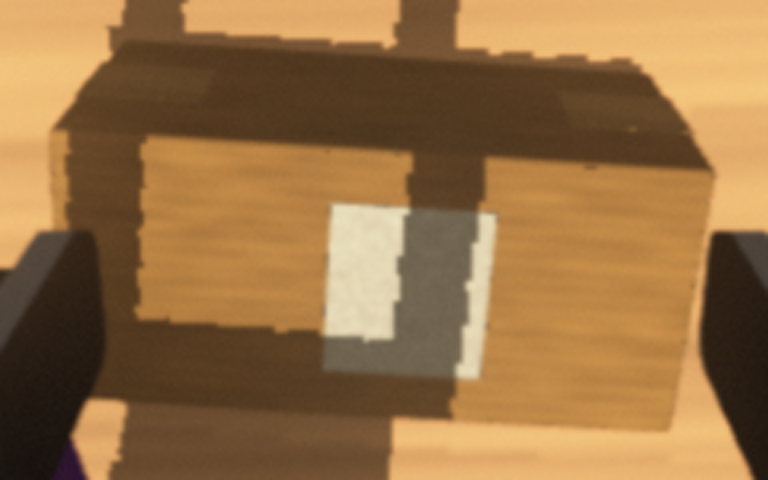

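View pics/w6b.png

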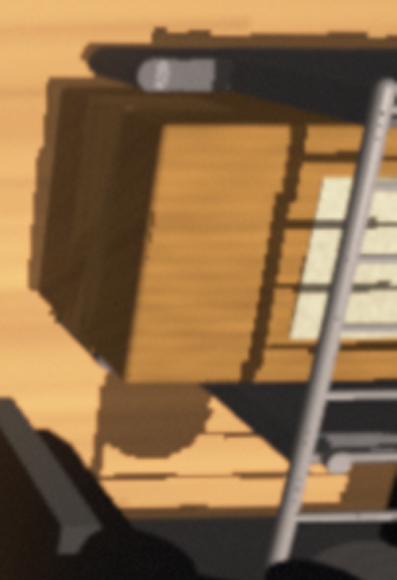

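```bash
python3 -m inch '[{"delta_pos":[-1,2,-0.5],"rotation":[0,0,0]},{"delta_pos":[-1,3,-0.5],"rotation":[0,0,0]},{"delta_pos":[-1,3,-0.5],"rotation":[0,0,0]},{"delta_pos":[-1,2,-0.5],"rotation":[0,0,0]},{"delta_pos":[0,0,0],"rotation":[0,0,0]}]'
python3 - <<'E'
from h import *
c=snap('wrist','w7');o=get_obs();print(o['eef_pos'],np.degrees(np.arctan2(*q2R(o['eef_rot'])[[1,0],0])))
im=cv2.cvtColor(c['color'],cv2.COLOR_RGB2BGR);cv2.imwrite('pics/w7x.png',cv2.resize(im,(800,600),interpolation=cv2.INTER_CUBIC))
E
```

```text
time_s: 11.1
eef_pos: [0.6321, -0.0686, 0.2527]
eef_rot: [0.001, 1.0, -0.017, 0.001]
wrist_force: [0.2, 0.5, 0.1]
opening: 0.992
[ 0.63249024 -0.06713908  0.25230855] -1.9876517553271293
```

View pics/w7x.png

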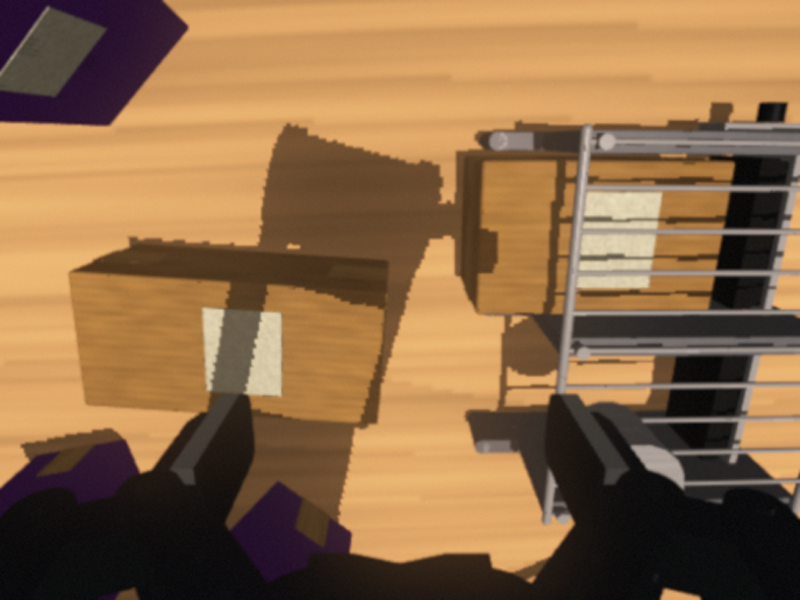

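Run:
```python
from h import *
im=cv2.imread('pics/w7.png')
cv2.imwrite('pics/w7a.png',cv2.resize(im[70:245,280:450],None,fx=4.6,fy=3.4,interpolation=cv2.INTER_CUBIC))
cv2.imwrite('pics/w7b.png',cv2.resize(im[195:345,285:435],None,fx=4,fy=4,interpolation=cv2.INTER_CUBIC))
```

```text
(no output)
```

View pics/w7a.png

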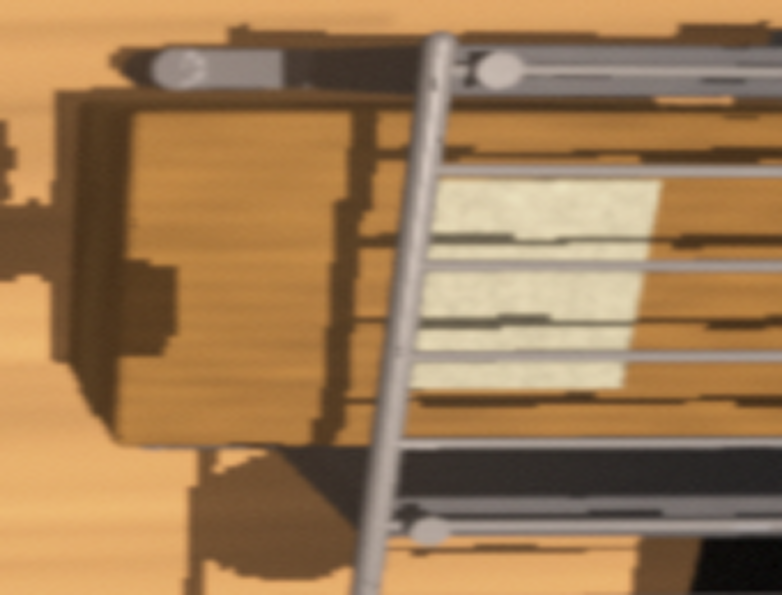

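View pics/w7b.png

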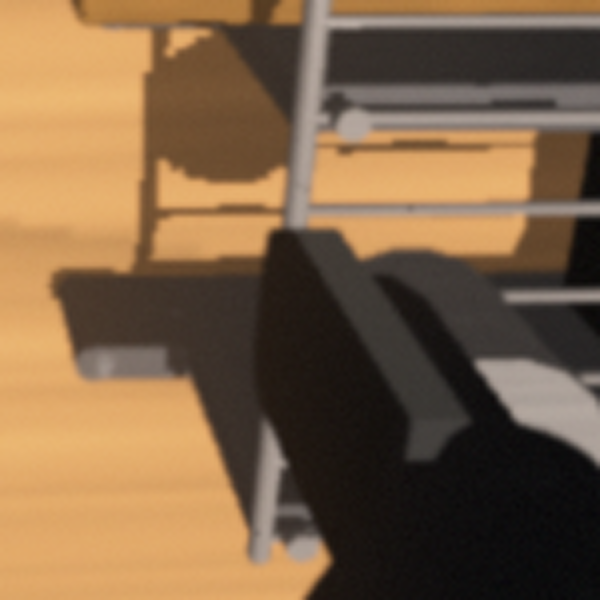

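Run:
```python
from h import *
w=ld('w7')
A=lambda x,y,z:onz(w,280+x/4.6,70+y/3.4,z)
B=lambda x,y,z:onz(w,285+x/4,195+y/4,z)
p=A(180,69,.045);q=B(97,362,.045)
print(p,q,np.linalg.norm(p-q),'yaw y',np.degrees(np.arctan2(*(p-q)[[1,0]])))
print('lower bottom inner tip',B(58,275,0),B(130,273,0))
print('posts z=.124',A(500,69,.124),A(430,530,.124),B(352,125,.124),B(303,547,.124))
print('front wire', A(440,40,.121),B(262,550,.121))
print('outer top edges',A(285,50,.045),A(285,88,.045),'lower',B(180,347,.045),B(180,376,.045))
P=[onz(w,x/1.5625,y/1.5625,z) for x,y,z in [(70,272,.09),(388,297,.09),(362,423,.09),(86,404,.09),(387,262,0)]];print(np.round(P,4))
```

```text
[ 0.70564123 -0.13824898  0.045     ] [ 0.47450304 -0.13160427  0.045     ] 0.23123367547705667 yaw y -1.6466739948733349
lower bottom inner tip [ 0.47937467 -0.12531119  0.        ] [ 0.4791912  -0.14993188  0.        ]
posts z=.124 [ 0.70486241 -0.17907439  0.124     ] [ 0.58756218 -0.17534947  0.124     ] [ 0.58721661 -0.17494063  0.124     ] [ 0.47041405 -0.17180074  0.124     ]
front wire [ 0.71168225 -0.16917235  0.121     ] [ 0.46732706 -0.1623297   0.121     ]
outer top edges [ 0.71043412 -0.16155912  0.045     ] [ 0.69937793 -0.16200074  0.045     ] lower [ 0.47884489 -0.15722797  0.045     ] [ 0.46837242 -0.15763086  0.045     ]
[[ 0.6383  0.135   0.09  ]
 [ 0.6149 -0.0626  0.09  ]
 [ 0.526  -0.0412  0.09  ]
 [ 0.5463  0.1456  0.09  ]
 [ 0.6162 -0.0602  0.    ]]
```

```bash
python3 -m inch '[{"delta_pos":[0.9,-2.3,0],"rotation":[0,0,-0.004]},{"delta_pos":[0.9,-2.7,0],"rotation":[0,0,0]},{"delta_pos":[0.9,-2.7,0],"rotation":[0,0,0]},{"delta_pos":[0.9,-2.6,0],"rotation":[0,0,0]},{"delta_pos":[0,0,4],"rotation":[0,0,0]},{"delta_pos":[0,0,5],"rotation":[0,0,0]},{"delta_pos":[0,0,5],"rotation":[0,0,0]},{"delta_pos":[0,0,4.5],"rotation":[0,0,0]},{"delta_pos":[0,0,3.5],"rotation":[0,0,0]},{"delta_pos":[0,0,0],"rotation":[0,0,0]}]'
```

```text
time_s: 12.15
eef_pos: [0.6667, 0.0377, 0.0244]
eef_rot: [-0.001, 1.0, -0.014, -0.006]
wrist_force: [-0.9, 0.2, -1.0]
opening: 0.998
```

```bash
python3 -m inch '[{"delta_pos":[-0.3,0,-0.3],"rotation":[0,0,0]},{"delta_pos":[-0.4,0,-0.2],"rotation":[0,0,0]},{"delta_pos":[-0.3,0,0],"rotation":[0,0,0]},{"delta_pos":[-0.2,0,0],"rotation":[0,0,0]},{"delta_pos":[-0.2,0,0],"rotation":[0,0,0]},{"delta_pos":[-0.2,0,0],"rotation":[0,0,0]},{"delta_pos":[-0.2,0,0],"rotation":[0,0,0]}]'
python3 -m inch '[{"delta_pos":[-0.2,0,0],"rotation":[0,0,0]},{"delta_pos":[-0.2,0,0],"rotation":[0,0,0]},{"delta_pos":[-0.2,0,0],"rotation":[0,0,0]},{"delta_pos":[-0.2,0,0],"rotation":[0,0,0]},{"delta_pos":[-0.2,0,0],"rotation":[0,0,0]}]'
```

```text
time_s: 12.85
eef_pos: [0.6536, 0.0364, 0.0364]
eef_rot: [0.0, 1.0, -0.016, 0.0]
wrist_force: [-0.5, 0.1, -0.0]
opening: 0.994
time_s: 13.35
eef_pos: [0.6447, 0.0368, 0.0367]
eef_rot: [-0.0, 1.0, -0.016, 0.001]
wrist_force: [5.3, 0.5, 0.7]
opening: 0.999
```

```bash
python3 -m inch '[{"delta_pos":[-0.2,0,0],"rotation":[0,0,0]},{"delta_pos":[-0.2,0,0],"rotation":[0,0,0]},{"delta_pos":[-0.2,0,0],"rotation":[0,0,0]},{"delta_pos":[-0.2,0,0],"rotation":[0,0,0]},{"delta_pos":[-0.2,0,0],"rotation":[0,0,0]},{"delta_pos":[-0.2,0,0],"rotation":[0,0,0]},{"delta_pos":[-0.2,0,0],"rotation":[0,0,0]}]'
python3 -m inch '[{"delta_pos":[-0.2,0,0],"rotation":[0,0,0]},{"delta_pos":[-0.2,0,0],"rotation":[0,0,0]},{"delta_pos":[-0.2,0,0],"rotation":[0,0,0]},{"delta_pos":[-0.2,0,0],"rotation":[0,0,0]},{"delta_pos":[-0.2,0,0],"rotation":[0,0,0]},{"delta_pos":[-0.2,0,0],"rotation":[0,0,0]},{"delta_pos":[-0.2,0,0],"rotation":[0,0,0]},{"delta_pos":[-0.2,0,0],"rotation":[0,0,0]}]'
python3 - <<'E'
from h import *
c=snap('wrist','w8');o=get_obs();print(o['eef_pos'],np.degrees(np.arctan2(*q2R(o['eef_rot'])[[1,0],0])))
im=cv2.cvtColor(c['color'],cv2.COLOR_RGB2BGR);cv2.imwrite('pics/w8x.png',cv2.resize(im,(800,600),interpolation=cv2.INTER_CUBIC))
E
```

```text
time_s: 14.05
eef_pos: [0.6316, 0.0374, 0.0375]
eef_rot: [-0.0, 1.0, -0.016, 0.002]
wrist_force: [4.7, 2.1, 1.1]
opening: 0.997
time_s: 14.85
eef_pos: [0.617, 0.0372, 0.0384]
eef_rot: [0.0, 1.0, -0.016, 0.004]
wrist_force: [7.2, -0.8, 3.8]
opening: 0.996
[0.61657768 0.03728321 0.03829142] -1.7872082048145383
```

View pics/w8x.png

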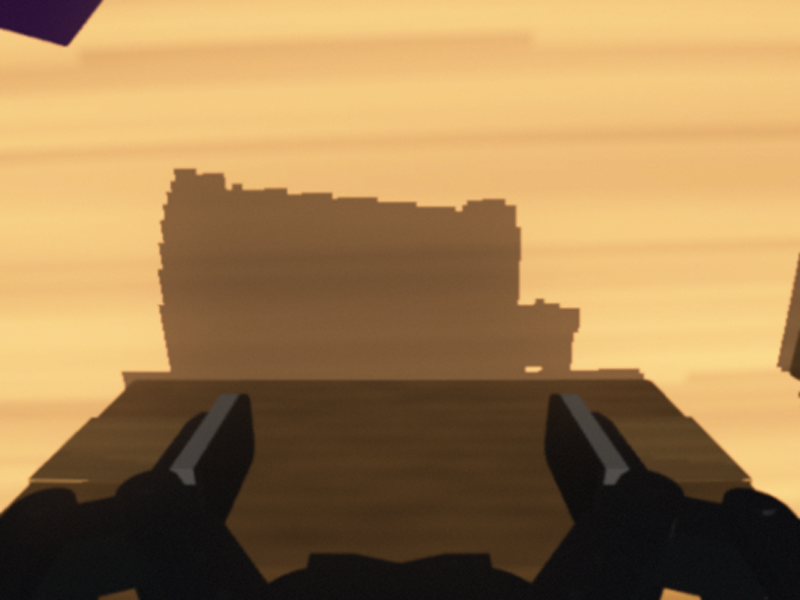

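```bash
python3 - <<'E'
from h import *
w=ld('w8')
a=onz(w,132/1.5625,380/1.5625,0);b=onz(w,645/1.5625,380/1.5625,0);print(a,b,np.degrees(np.arctan2(*(a-b)[[0,1]])))
E
python3 -m inch '[{"delta_pos":[-0.2,0,0],"rotation":[0,0,0]},{"delta_pos":[-0.2,0,0],"rotation":[0,0,0]},{"delta_pos":[-0.2,0,0],"rotation":[0,0,0]},{"delta_pos":[-0.2,0,0],"rotation":[0,0,0]},{"delta_pos":[-0.2,0,0],"rotation":[0,0,0]},{"delta_pos":[-0.2,0,0],"rotation":[0,0,0]},{"delta_pos":[-0.2,0,0],"rotation":[0,0,0]},{"delta_pos":[-0.1,0,0],"rotation":[0,0,0]}]'
python3 - <<'E'
from h import *
c=snap('wrist','w9');o=get_obs();print(o['eef_pos'],np.degrees(np.arctan2(*q2R(o['eef_rot'])[[1,0],0])))
im=cv2.cvtColor(c['color'],cv2.COLOR_RGB2BGR);cv2.imwrite('pics/w9x.png',cv2.resize(im,(800,600),interpolation=cv2.INTER_CUBIC))
E
```

```text
[0.60749518 0.14175328 0.        ] [ 0.60106936 -0.06047077  0.        ] 1.820003752265891
time_s: 15.7
eef_pos: [0.602, 0.0377, 0.0384]
eef_rot: [0.0, 1.0, -0.016, 0.004]
wrist_force: [7.5, -0.4, 2.7]
opening: 0.995
[0.60182082 0.03767836 0.03833759] -1.79503473726804
```

View pics/w9x.png

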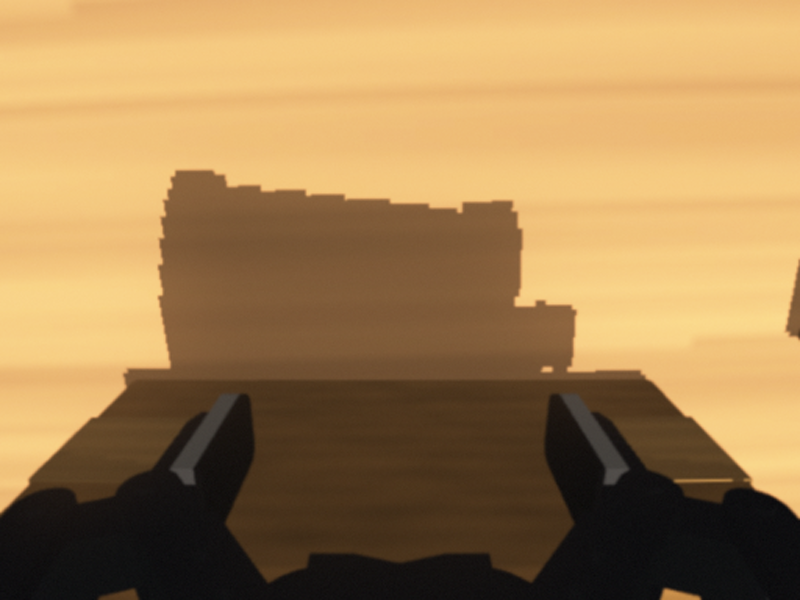

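```bash
python3 -m inch '[{"delta_pos":[-0.2,0,0],"rotation":[0,0,0]},{"delta_pos":[-0.2,0,0],"rotation":[0,0,0]},{"delta_pos":[-0.1,0,0],"rotation":[0,0,0]}]'
python3 -m inch '[{"delta_pos":[0.3,0,0],"rotation":[0,0,0]},{"delta_pos":[1,0,0],"rotation":[0,0,0]},{"delta_pos":[2,0,-1],"rotation":[0,0,0]},{"delta_pos":[1,0,-4],"rotation":[0,0,0]},{"delta_pos":[0,0.5,-5],"rotation":[0,0,0]},{"delta_pos":[0,2,-5],"rotation":[0,0,0]},{"delta_pos":[0,3,-4],"rotation":[0,0,0]},{"delta_pos":[0,3,-3],"rotation":[0,0,0]},{"delta_pos":[0,1,0],"rotation":[0,0,0]},{"delta_pos":[0,0,0],"rotation":[0,0,0]}]'
python3 - <<'E'
from h import *
c=snap('wrist','w10');o=get_obs();print(o['eef_pos'],np.degrees(np.arctan2(*q2R(o['eef_rot'])[[1,0],0])))
im=cv2.cvtColor(c['color'],cv2.COLOR_RGB2BGR);cv2.imwrite('pics/w10x.png',cv2.resize(im,(800,600),interpolation=cv2.INTER_CUBIC))
E
```

```text
time_s: 16.05
eef_pos: [0.597, 0.0378, 0.0384]
eef_rot: [0.0, 1.0, -0.016, 0.004]
wrist_force: [6.6, -0.1, 2.6]
opening: 0.994
time_s: 17.05
eef_pos: [0.6339, -0.058, 0.2525]
eef_rot: [0.0, 1.0, -0.017, 0.0]
wrist_force: [-0.5, -0.2, -1.3]
opening: 1.0
[ 0.63320711 -0.0566078   0.25099349] -1.8582370364996614
```

View pics/w10x.png

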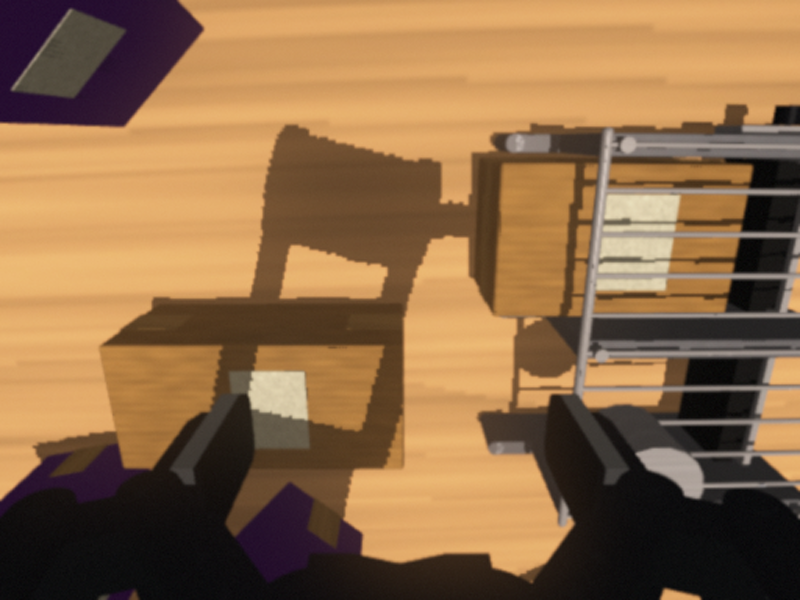

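Run:
```python
from h import *
im=cv2.imread('pics/w10.png')
cv2.imwrite('pics/w10a.png',cv2.resize(im[180:310,55:270],None,fx=3.7,fy=4.5,interpolation=cv2.INTER_CUBIC))
```

```text
(no output)
```

View pics/w10a.png

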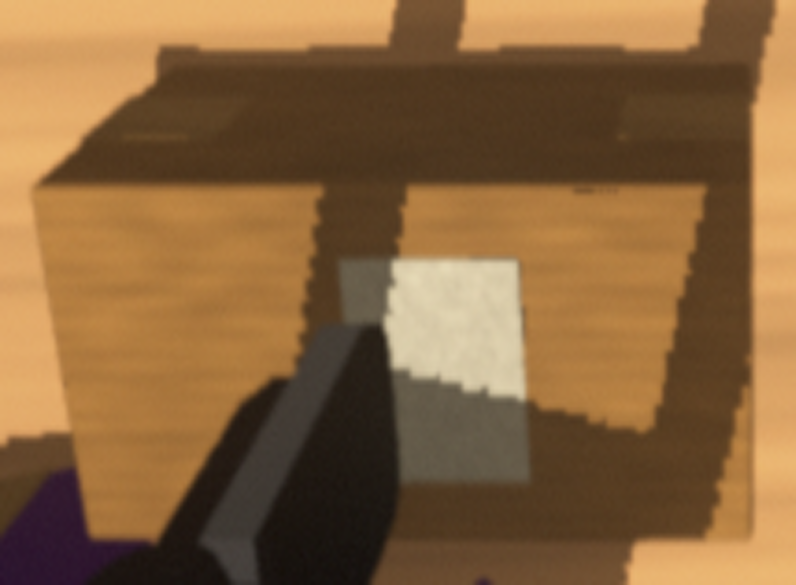

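Run:
```python
from h import *
w=ld('w10')
A=lambda x,y,z:onz(w,55+x/3.7,180+y/4.5,z)
bot=[A(175,66,0),A(750,66,0)];top=[A(35,187,.09),A(752,184,.09),A(752,540,.09),A(90,540,.09)]
for p in bot+top: print(p.round(4))
# rack again
p=onz(w,517/1.5625,143/1.5625,.045);q=onz(w,497/1.5625,448/1.5625,.045);print(p,q,np.linalg.norm(p-q),np.degrees(np.arctan2(*(p-q)[[1,0]])))
o=(p+q)/2;yh=(p-q)/np.linalg.norm(p-q);xh=np.array([yh[1],-yh[0],0]);lb=o-.058*yh;print('lane_b',lb)
for r in [bot[0],bot[1]]+top: d=r-lb; print('rack frame rel lane_b',(d@xh).round(4),(d@yh).round(4))
```

```text
[0.5889 0.1379 0.    ]
[ 0.5822 -0.0607  0.    ]
[0.5894 0.1368 0.09  ]
[ 0.5838 -0.0606  0.09  ]
[ 0.49   -0.0577  0.09  ]
[0.4953 0.1408 0.09  ]
[ 0.70577991 -0.13940242  0.045     ] [ 0.47404143 -0.13206828  0.045     ] 0.23185451052070952 -1.812709784997914
lane_b [ 0.53193969 -0.13390067  0.045     ]
rack frame rel lane_b -0.2735 0.0483
rack frame rel lane_b -0.0747 0.0479
rack frame rel lane_b -0.2724 0.0489
rack frame rel lane_b -0.0749 0.0496
rack frame rel lane_b -0.0748 -0.0444
rack frame rel lane_b -0.2734 -0.0453
```

Run:
```python
from h import *
s=ld('s5')
for h in [.1,.15,.2,.25,.3,.35]: print(h,proj(s,(.5952,.1708,.1663+h)))
s=ld('top0');
print([onz(s,*p,.2).round(3) for p in [(187,205),(226,200),(233,243),(195,249)]])
```

```text
0.1 [309.32235069 172.71492362]
0.15 [311.88679707 164.76480838]
0.2 [314.73968334 155.92481498]
0.25 [317.93289956 146.03565228]
0.3 [321.53166665 134.89731243]
0.35 [325.61914405 122.25506729]
[array([0.449, 0.267, 0.2  ]), array([0.462, 0.181, 0.2  ]), array([0.368, 0.163, 0.2  ]), array([0.353, 0.246, 0.2  ])]
```

```bash
python3 -m inch '[{"delta_pos":[-1.2,-3,0],"rotation":[0,0,0]},{"delta_pos":[-1.7,-4.2,0],"rotation":[0,0,0]},{"delta_pos":[-1.7,-4.2,0],"rotation":[0,0,0]},{"delta_pos":[-1.7,-4.2,0],"rotation":[0,0,0]},{"delta_pos":[-1.7,-4.2,0],"rotation":[0,0,0]},{"delta_pos":[-1.7,-4.2,0],"rotation":[0,0,0]},{"delta_pos":[0,0,0],"rotation":[0,0,-0.143]},{"delta_pos":[0,0,0],"rotation":[0,0,-0.143]},{"delta_pos":[0,0,0],"rotation":[0,0,-0.143]},{"delta_pos":[0,0,0],"rotation":[0,0,-0.143]}]' 5
python3 -m inch '[{"delta_pos":[0,0,0],"rotation":[0,0,-0.143]},{"delta_pos":[0,0,0],"rotation":[0,0,-0.143]},{"delta_pos":[0,0,0],"rotation":[0,0,-0.143]},{"delta_pos":[0,0,0],"rotation":[0,0,-0.143]},{"delta_pos":[0,0,0],"rotation":[0,0,-0.143]},{"delta_pos":[0,0,0],"rotation":[0,0,-0.143]},{"delta_pos":[0,0,0],"rotation":[0,0,-0.143]},{"delta_pos":[0,0,0],"rotation":[0,0,0]}]'
python3 - <<'E'
from h import *
c=snap('wrist','w11');o=get_obs();print(o['eef_pos'],np.degrees(np.arctan2(*q2R(o['eef_rot'])[[1,0],0])))
im=cv2.cvtColor(c['color'],cv2.COLOR_RGB2BGR);cv2.imwrite('pics/w11x.png',cv2.resize(im,(800,600),interpolation=cv2.INTER_CUBIC))
E
```

```text
time_s: 18.1
eef_pos: [0.5424, 0.188, 0.2498]
eef_rot: [-0.001, 0.963, 0.271, -0.002]
wrist_force: [0.0, -0.3, 0.0]
opening: 0.59
time_s: 18.9
eef_pos: [0.5427, 0.1875, 0.25]
eef_rot: [-0.002, 0.716, 0.698, -0.002]
wrist_force: [0.5, -0.9, -0.2]
opening: 0.585
[0.54296605 0.18735288 0.25035777] 88.2396364671237
```

View pics/w11x.png

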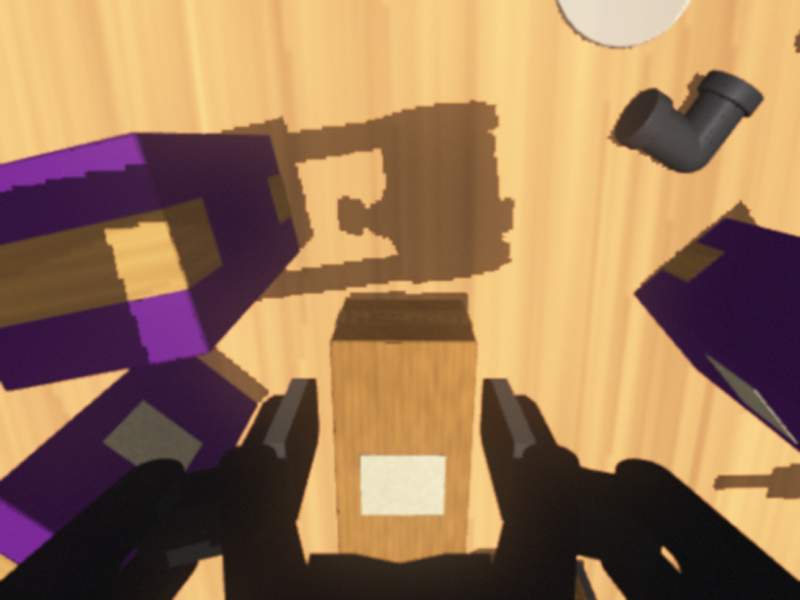

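```bash
python3 - <<'E'
from h import *
w=ld('w11')
for p in [(348,300,0),(468,300,0),(332,340,.09),(475,340,.09)]: print(onz(w,p[0]/1.5625,p[1]/1.5625,p[2]).round(4))
E
python3 -m inch '[{"delta_pos":[0,0,3],"rotation":[0,0,0]},{"delta_pos":[0,0,4.5],"rotation":[0,0,0]},{"delta_pos":[0,0,4.5],"rotation":[0,0,0]},{"delta_pos":[0,0,4.5],"rotation":[0,0,0]},{"delta_pos":[0,0,3.5],"rotation":[0,0,0]},{"delta_pos":[0,0,1],"rotation":[0,0,0]},{"delta_pos":[0,0,0],"rotation":[0,0,0]}]'
```

```text
[0.4987 0.1405 0.    ]
[0.5954 0.1382 0.    ]
[0.4976 0.1425 0.09  ]
[0.5887 0.1403 0.09  ]
time_s: 19.65
eef_pos: [0.5425, 0.1866, 0.0405]
eef_rot: [-0.001, 0.718, 0.696, -0.002]
wrist_force: [0.1, 0.6, 1.0]
opening: 0.586
```

```bash
python3 -m inch '[{"delta_pos":[-0.4,0,0],"rotation":[0,0,0]},{"delta_pos":[-0.6,0,0],"rotation":[0,0,0]},{"delta_pos":[-0.6,0,0],"rotation":[0,0,0]},{"delta_pos":[-0.5,0,0],"rotation":[0,0,0]},{"delta_pos":[-0.2,0,0],"rotation":[0,0,0]},{"delta_pos":[-0.2,0,0],"rotation":[0,0,0]},{"delta_pos":[-0.2,0,0],"rotation":[0,0,0]},{"delta_pos":[-0.2,0,0],"rotation":[0,0,0]},{"delta_pos":[-0.2,0,0],"rotation":[0,0,0]},{"delta_pos":[-0.2,0,0],"rotation":[0,0,0]}]'
python3 -m inch '[{"delta_pos":[-0.2,0,0],"rotation":[0,0,0]},{"delta_pos":[-0.2,0,0],"rotation":[0,0,0]},{"delta_pos":[-0.2,0,0],"rotation":[0,0,0]},{"delta_pos":[-0.2,0,0],"rotation":[0,0,0]},{"delta_pos":[-0.2,0,0],"rotation":[0,0,0]}]'
```

```text
time_s: 20.65
eef_pos: [0.5433, 0.1541, 0.0424]
eef_rot: [-0.0, 0.717, 0.697, 0.0]
wrist_force: [0.1, 5.1, -0.9]
opening: 0.587
time_s: 21.15
eef_pos: [0.5431, 0.1433, 0.0424]
eef_rot: [-0.0, 0.717, 0.697, -0.0]
wrist_force: [-0.3, 4.8, -0.4]
opening: 0.581
```

```bash
python3 -m inch '[{"delta_pos":[-0.22,0,0],"rotation":[0,0,0]},{"delta_pos":[-0.22,0,0],"rotation":[0,0,0]},{"delta_pos":[-0.22,0,0],"rotation":[0,0,0]},{"delta_pos":[-0.22,0,0],"rotation":[0,0,0]},{"delta_pos":[-0.22,0,0],"rotation":[0,0,0]},{"delta_pos":[-0.22,0,0],"rotation":[0,0,0]},{"delta_pos":[-0.22,0,0],"rotation":[0,0,0]},{"delta_pos":[-0.22,0,0],"rotation":[0,0,0]},{"delta_pos":[-0.22,0,0],"rotation":[0,0,0]},{"delta_pos":[-0.22,0,0],"rotation":[0,0,0]}]'
python3 -m inch '[{"delta_pos":[-0.22,0,0],"rotation":[0,0,0]},{"delta_pos":[-0.22,0,0],"rotation":[0,0,0]},{"delta_pos":[-0.22,0,0],"rotation":[0,0,0]},{"delta_pos":[-0.22,0,0],"rotation":[0,0,0]},{"delta_pos":[-0.22,0,0],"rotation":[0,0,0]},{"delta_pos":[-0.22,0,0],"rotation":[0,0,0]},{"delta_pos":[-0.22,0,0],"rotation":[0,0,0]},{"delta_pos":[-0.22,0,0],"rotation":[0,0,0]},{"delta_pos":[-0.22,0,0],"rotation":[0,0,0]},{"delta_pos":[-0.22,0,0],"rotation":[0,0,0]}]'
python3 -c "
from h import *
snap('wrist','w12');snap('side','s12');snap('top','t12')"
```

```text
time_s: 22.15
eef_pos: [0.5425, 0.1212, 0.0424]
eef_rot: [-0.0, 0.717, 0.697, -0.0]
wrist_force: [0.1, 4.0, -2.3]
opening: 0.582
time_s: 23.15
eef_pos: [0.5418, 0.0992, 0.0425]
eef_rot: [-0.0, 0.717, 0.697, -0.0]
wrist_force: [-0.1, 4.1, -1.7]
opening: 0.584
```

View pics/s12.png

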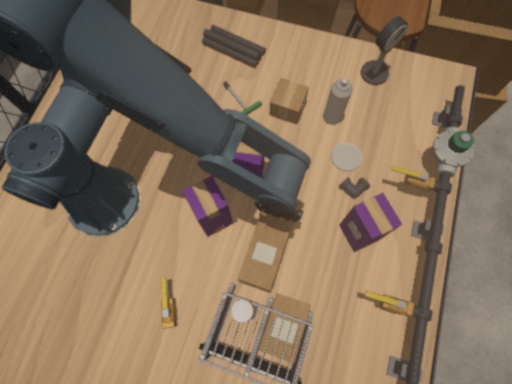

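View pics/t12.png

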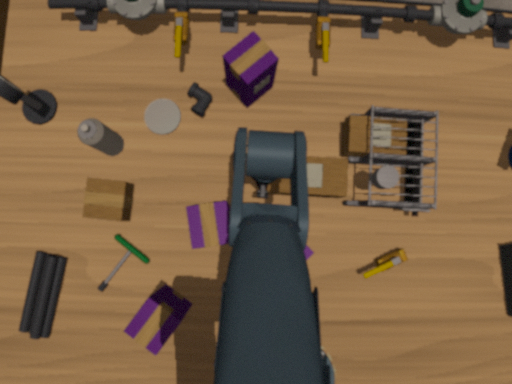

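Run:
```python
from h import *
a=cv2.resize(cv2.imread('pics/t12.png')[140:220,290:400],None,fx=5,fy=5,interpolation=cv2.INTER_CUBIC)
cv2.imwrite('pics/t12a.png',a)
b=cv2.resize(cv2.imread('pics/s12.png')[210:340,210:320],None,fx=5,fy=4.6,interpolation=cv2.INTER_CUBIC)
cv2.imwrite('pics/s12a.png',b)
```

```text
(no output)
```

View pics/t12a.png

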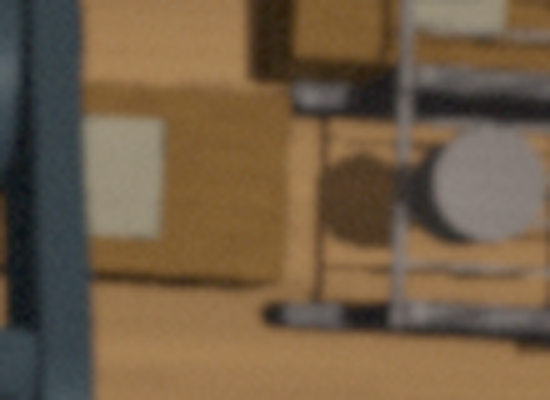

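View pics/s12a.png

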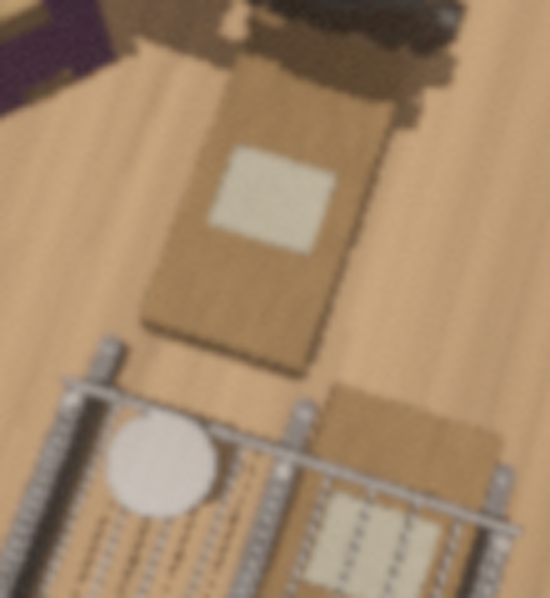

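Run:
```python
from h import *
t=ld('t12');s=ld('s12')
T=lambda x,y,z:onz(t,290+x/5,140+y/5,z); S=lambda x,y,z:onz(s,210+x/5,210+y/4.6,z)
for F,up,fr in [(T,[(305,98),(290,315)],[(290,88),(280,283)]),(S,[(302,410),(110,350)],[(302,370),(143,318)])]:
    m=F(*up[0],.045);l=F(*up[1],.045);c=(m+l)/2;yh=np.array([np.cos(np.radians(-1.65)),np.sin(np.radians(-1.65)),0])
    xh=np.array([yh[1],-yh[0],0])
    print('spacing',(m-l)@yh)
    for p in fr: d=F(*p,.09)-c;print('front corner',(d@xh).round(4),(d@yh).round(4))
```

```text
spacing 0.11447743225020257
front corner -0.0177 0.0543
front corner -0.0189 -0.0441
spacing 0.11337246394395914
front corner -0.0193 0.0494
front corner -0.0194 -0.0416
```

```bash
python3 -m inch '[{"delta_pos":[-0.2,0,0],"rotation":[0,0,0]},{"delta_pos":[-0.2,0,0],"rotation":[0,0,0]},{"delta_pos":[-0.2,0,0],"rotation":[0,0,0]},{"delta_pos":[-0.2,0,0],"rotation":[0,0,0]},{"delta_pos":[-0.2,0,0],"rotation":[0,0,0]},{"delta_pos":[-0.2,0,0],"rotation":[0,0,0]}]'
python3 -m inch '[{"delta_pos":[-0.2,0,0],"rotation":[0,0,0]},{"delta_pos":[-0.2,0,0],"rotation":[0,0,0]},{"delta_pos":[-0.2,0,0],"rotation":[0,0,0]}]'
python3 -m inch '[{"delta_pos":[-0.2,0,0],"rotation":[0,0,0]},{"delta_pos":[-0.2,0,0],"rotation":[0,0,0]},{"delta_pos":[-0.2,0,0],"rotation":[0,0,0]}]'
python3 -m inch '[{"delta_pos":[-0.2,0,0],"rotation":[0,0,0]},{"delta_pos":[-0.2,0,0],"rotation":[0,0,0]},{"delta_pos":[-0.2,0,0],"rotation":[0,0,0]}]'
python3 -c "
from h import *
snap('side','s13')
b=cv2.resize(cv2.imread('pics/s13.png')[210:340,210:320],None,fx=5,fy=4.6,interpolation=cv2.INTER_CUBIC)
cv2.imwrite('pics/s13a.png',b)"
```

```text
time_s: 23.9
eef_pos: [0.5416, 0.0873, 0.0426]
eef_rot: [0.0, 0.717, 0.697, 0.0]
wrist_force: [0.2, 4.9, -0.1]
opening: 0.585
time_s: 24.2
eef_pos: [0.5415, 0.0813, 0.0426]
eef_rot: [0.0, 0.717, 0.697, 0.0]
wrist_force: [0.2, 5.6, -0.2]
opening: 0.584
time_s: 24.5
eef_pos: [0.5412, 0.0753, 0.0425]
eef_rot: [0.0, 0.717, 0.697, 0.0]
wrist_force: [0.5, 5.4, 0.1]
opening: 0.584
time_s: 24.8
eef_pos: [0.541, 0.0694, 0.0426]
eef_rot: [-0.0, 0.717, 0.697, 0.0]
wrist_force: [0.4, 4.5, -0.1]
opening: 0.585
```

View pics/s13a.png

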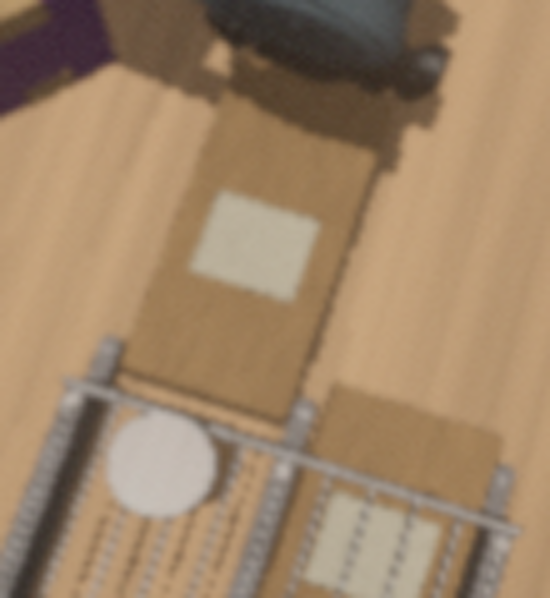

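```bash
python3 -m inch '[{"delta_pos":[-0.22,0,0],"rotation":[0,0,0]},{"delta_pos":[-0.22,0,0],"rotation":[0,0,0]},{"delta_pos":[-0.22,0,0],"rotation":[0,0,0]},{"delta_pos":[-0.22,0,0],"rotation":[0,0,0]},{"delta_pos":[-0.22,0,0],"rotation":[0,0,0]}]'
python3 -m inch '[{"delta_pos":[-0.22,0,0],"rotation":[0,0,0]},{"delta_pos":[-0.22,0,0],"rotation":[0,0,0]},{"delta_pos":[-0.22,0,0],"rotation":[0,0,0]},{"delta_pos":[-0.22,0,0],"rotation":[0,0,0]},{"delta_pos":[-0.22,0,0],"rotation":[0,0,0]}]'
python3 -m inch '[{"delta_pos":[-0.22,0,0],"rotation":[0,0,0]},{"delta_pos":[-0.22,0,0],"rotation":[0,0,0]},{"delta_pos":[-0.22,0,0],"rotation":[0,0,0]},{"delta_pos":[-0.22,0,0],"rotation":[0,0,0]},{"delta_pos":[-0.22,0,0],"rotation":[0,0,0]},{"delta_pos":[-0.22,0,0],"rotation":[0,0,0]},{"delta_pos":[-0.22,0,0],"rotation":[0,0,0]},{"delta_pos":[-0.22,0,0],"rotation":[0,0,0]}]'
```

```text
time_s: 25.35
eef_pos: [0.5407, 0.0584, 0.0426]
eef_rot: [-0.0, 0.717, 0.697, 0.0]
wrist_force: [0.3, 5.4, 0.1]
opening: 0.579
time_s: 25.85
eef_pos: [0.5403, 0.0475, 0.0425]
eef_rot: [-0.0, 0.717, 0.697, 0.0]
wrist_force: [1.5, 5.4, 0.5]
opening: 0.589
time_s: 26.65
eef_pos: [0.5398, 0.0299, 0.0425]
eef_rot: [-0.0, 0.717, 0.697, 0.0]
wrist_force: [-0.0, 5.2, 0.5]
opening: 0.586
```

```bash
python3 -m inch '[{"delta_pos":[-0.22,0,0],"rotation":[0,0,0]},{"delta_pos":[-0.22,0,0],"rotation":[0,0,0]},{"delta_pos":[-0.22,0,0],"rotation":[0,0,0]},{"delta_pos":[-0.22,0,0],"rotation":[0,0,0]},{"delta_pos":[-0.22,0,0],"rotation":[0,0,0]},{"delta_pos":[-0.22,0,0],"rotation":[0,0,0]},{"delta_pos":[-0.22,0,0],"rotation":[0,0,0]},{"delta_pos":[-0.22,0,0],"rotation":[0,0,0]}]'
```

```text
time_s: 27.45
eef_pos: [0.5393, 0.0123, 0.0425]
eef_rot: [-0.0, 0.717, 0.697, 0.0]
wrist_force: [0.7, 5.3, 1.3]
opening: 0.585
```

```bash
python3 -m inch '[{"delta_pos":[-0.22,0,0],"rotation":[0,0,0]},{"delta_pos":[-0.22,0,0],"rotation":[0,0,0]},{"delta_pos":[-0.22,0,0],"rotation":[0,0,0]},{"delta_pos":[-0.22,0,0],"rotation":[0,0,0]},{"delta_pos":[-0.22,0,0],"rotation":[0,0,0]},{"delta_pos":[-0.22,0,0],"rotation":[0,0,0]},{"delta_pos":[-0.22,0,0],"rotation":[0,0,0]},{"delta_pos":[-0.22,0,0],"rotation":[0,0,0]},{"delta_pos":[-0.22,0,0],"rotation":[0,0,0]},{"delta_pos":[-0.22,0,0],"rotation":[0,0,0]}]'
```

```text
time_s: 28.45
eef_pos: [0.5386, -0.0096, 0.0425]
eef_rot: [-0.0, 0.717, 0.697, 0.0]
wrist_force: [0.5, 6.1, -0.0]
opening: 0.585
```

```bash
python3 -m inch '[{"delta_pos":[-0.22,0,0],"rotation":[0,0,0]},{"delta_pos":[-0.22,0,0],"rotation":[0,0,0]},{"delta_pos":[-0.22,0,0],"rotation":[0,0,0]},{"delta_pos":[-0.22,0,0],"rotation":[0,0,0]},{"delta_pos":[-0.22,0,0],"rotation":[0,0,0]},{"delta_pos":[-0.22,0,0],"rotation":[0,0,0]},{"delta_pos":[-0.22,0,0],"rotation":[0,0,0]},{"delta_pos":[-0.22,0,0],"rotation":[0,0,0]},{"delta_pos":[-0.22,0,0],"rotation":[0,0,0]}]'
python3 -c "
from h import *
snap('side','s14')
b=cv2.resize(cv2.imread('pics/s14.png')[200:384,180:340],None,fx=4,fy=3.2,interpolation=cv2.INTER_CUBIC)
cv2.imwrite('pics/s14a.png',b)"
```

```text
time_s: 29.35
eef_pos: [0.538, -0.0293, 0.0425]
eef_rot: [-0.0, 0.717, 0.697, 0.0]
wrist_force: [-0.1, 4.8, 1.2]
opening: 0.587
```

View pics/s14a.png

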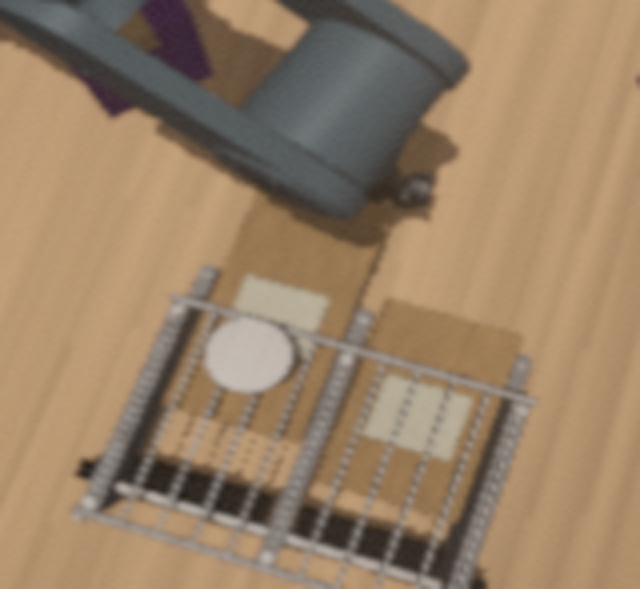

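```bash
python3 -m inch '[{"delta_pos":[-0.22,0,0],"rotation":[0,0,0]},{"delta_pos":[-0.22,0,0],"rotation":[0,0,0]},{"delta_pos":[-0.22,0,0],"rotation":[0,0,0]},{"delta_pos":[-0.22,0,0],"rotation":[0,0,0]},{"delta_pos":[-0.22,0,0],"rotation":[0,0,0]},{"delta_pos":[-0.22,0,0],"rotation":[0,0,0]},{"delta_pos":[-0.22,0,0],"rotation":[0,0,0]},{"delta_pos":[-0.22,0,0],"rotation":[0,0,0]},{"delta_pos":[-0.22,0,0],"rotation":[0,0,0]},{"delta_pos":[-0.22,0,0],"rotation":[0,0,0]}]'
python3 -m inch '[{"delta_pos":[-0.2,0,0],"rotation":[0,0,0]},{"delta_pos":[-0.2,0,0],"rotation":[0,0,0]}]'
python3 -m inch '[{"delta_pos":[-0.2,0,0],"rotation":[0,0,0]},{"delta_pos":[-0.2,0,0],"rotation":[0,0,0]}]'
```

```text
time_s: 30.4
eef_pos: [0.5373, -0.0513, 0.0426]
eef_rot: [-0.0, 0.717, 0.697, 0.0]
wrist_force: [0.8, 6.1, 2.4]
opening: 0.586
time_s: 30.6
eef_pos: [0.5372, -0.0553, 0.0425]
eef_rot: [-0.0, 0.717, 0.697, 0.0]
wrist_force: [-0.1, 5.7, 0.9]
opening: 0.579
time_s: 30.8
eef_pos: [0.537, -0.0592, 0.0425]
eef_rot: [-0.0, 0.717, 0.697, 0.0]
wrist_force: [-0.2, 6.6, 1.4]
opening: 0.59
```

```bash
python3 -m inch '[{"delta_pos":[-0.2,0,0],"rotation":[0,0,0]},{"delta_pos":[-0.2,0,0],"rotation":[0,0,0]}]'
python3 -m inch '[{"delta_pos":[-0.2,0,0],"rotation":[0,0,0]}]'
```

```text
time_s: 31.0
eef_pos: [0.5369, -0.0632, 0.0425]
eef_rot: [-0.0, 0.717, 0.697, 0.0]
wrist_force: [1.2, 5.8, 1.4]
opening: 0.585
time_s: 31.1
eef_pos: [0.5369, -0.0652, 0.0425]
eef_rot: [-0.0, 0.717, 0.697, 0.0]
wrist_force: [0.7, 6.5, 1.8]
opening: 0.585
```

```bash
python3 -m inch '[{"delta_pos":[-0.15,0,0],"rotation":[0,0,0]},{"delta_pos":[-0.15,0,0],"rotation":[0,0,0]}]'
python3 -m inch '[{"delta_pos":[-0.15,0,0],"rotation":[0,0,0]}]'
python3 -m inch '[{"delta_pos":[-0.15,0,0],"rotation":[0,0,0]}]'
```

```text
time_s: 31.3
eef_pos: [0.5368, -0.0682, 0.0425]
eef_rot: [-0.0, 0.717, 0.697, 0.0]
wrist_force: [0.4, 6.3, 1.5]
opening: 0.585
time_s: 31.4
eef_pos: [0.5367, -0.0697, 0.0425]
eef_rot: [-0.0, 0.717, 0.697, 0.0]
wrist_force: [0.0, 5.9, 1.5]
opening: 0.586
time_s: 31.5
eef_pos: [0.5366, -0.0712, 0.0425]
eef_rot: [-0.0, 0.717, 0.697, -0.0]
wrist_force: [0.1, 6.7, 1.2]
opening: 0.589
```

```bash
python3 -m inch '[{"delta_pos":[-0.15,0,0],"rotation":[0,0,0]}]'
python3 -m inch '[{"delta_pos":[-0.15,0,0],"rotation":[0,0,0]}]'
python3 -m inch '[{"delta_pos":[-0.15,0,0],"rotation":[0,0,0]}]'
```

```text
time_s: 31.6
eef_pos: [0.5366, -0.0727, 0.0425]
eef_rot: [-0.0, 0.717, 0.697, 0.0]
wrist_force: [-0.5, 6.8, 1.4]
opening: 0.585
time_s: 31.7
eef_pos: [0.5366, -0.0741, 0.0425]
eef_rot: [-0.0, 0.717, 0.697, 0.0]
wrist_force: [0.6, 7.7, 1.9]
opening: 0.584
time_s: 31.8
eef_pos: [0.5366, -0.0752, 0.0426]
eef_rot: [-0.001, 0.717, 0.697, 0.0]
wrist_force: [1.2, 10.5, 2.9]
opening: 0.583
```

```bash
python3 -m inch '[{"delta_pos":[-0.07,0,0],"rotation":[0,0,0]}]'
python3 -m inch '[{"delta_pos":[0,0,0],"rotation":[0,0,0]}]'
```

```text
time_s: 31.9
eef_pos: [0.5366, -0.0757, 0.0425]
eef_rot: [-0.001, 0.717, 0.697, 0.0]
wrist_force: [1.2, 9.2, 2.4]
opening: 0.589
time_s: 32.0
eef_pos: [0.5366, -0.0758, 0.0426]
eef_rot: [-0.001, 0.717, 0.697, 0.0]
wrist_force: [0.9, 8.9, 1.5]
opening: 0.584
```

```bash
python3 -m inch '[{"delta_pos":[-0.1,0,0],"rotation":[0,0,0]},{"delta_pos":[0,0,0],"rotation":[0,0,0]}]'
python3 -m inch '[{"delta_pos":[-0.08,0,0],"rotation":[0,0,0]},{"delta_pos":[0,0,0],"rotation":[0,0,0]}]'
```

```text
time_s: 32.2
eef_pos: [0.5366, -0.0765, 0.0425]
eef_rot: [-0.001, 0.717, 0.697, 0.001]
wrist_force: [1.1, 10.6, 2.7]
opening: 0.588
time_s: 32.4
eef_pos: [0.5366, -0.077, 0.0425]
eef_rot: [-0.001, 0.717, 0.697, 0.001]
wrist_force: [0.6, 11.7, 3.4]
opening: 0.583
```

```bash
python3 -m inch '[{"delta_pos":[-0.05,0,0],"rotation":[0,0,0]},{"delta_pos":[0,0,0],"rotation":[0,0,0]},{"delta_pos":[0,0,0],"rotation":[0,0,0]}]'
python3 -c "
from h import *
c=snap('wrist','w15')"
```

```text
time_s: 32.7
eef_pos: [0.5366, -0.0773, 0.0425]
eef_rot: [-0.001, 0.717, 0.697, 0.001]
wrist_force: [1.6, 12.0, 3.2]
opening: 0.589
```

View pics/w15.png

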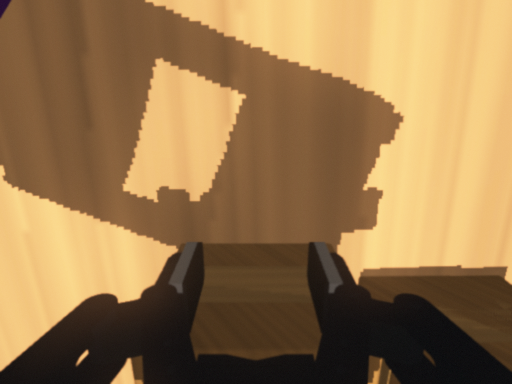

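```bash
python3 -m inch '[{"delta_pos":[0.1,0,0],"rotation":[0,0,0]},{"delta_pos":[0.2,0,0],"rotation":[0,0,0]},{"delta_pos":[0.2,0,0],"rotation":[0,0,0]},{"delta_pos":[0.5,0,0],"rotation":[0,0,0]},{"delta_pos":[1.5,0,0],"rotation":[0,0,0]},{"delta_pos":[3,0,0],"rotation":[0,0,0]},{"delta_pos":[3,0,-1],"rotation":[0,0,0]},{"delta_pos":[0,0,-3],"rotation":[0,0,0]},{"delta_pos":[0,0,-4],"rotation":[0,0,0]},{"delta_pos":[0,0,-4],"rotation":[0,0,0]}]'
python3 -m inch '[{"delta_pos":[0,0,-4],"rotation":[0,0,0]},{"delta_pos":[0,0,-4],"rotation":[0,0,0]},{"delta_pos":[0,0,-2],"rotation":[0,0,0]},{"delta_pos":[0,0,0],"rotation":[0,0,0]}]'
python3 - <<'E'
from h import *
c=snap('wrist','w16');snap('side','s16');snap('top','t16')
cv2.imwrite('pics/s16a.png',cv2.resize(cv2.imread('pics/s16.png')[255:384,180:335],None,fx=5,fy=4.6,interpolation=cv2.INTER_CUBIC))
E
```

```text
time_s: 33.75
eef_pos: [0.5383, 0.0074, 0.1632]
eef_rot: [-0.001, 0.717, 0.697, -0.0]
wrist_force: [0.1, -0.5, -0.1]
opening: 0.586
time_s: 34.15
eef_pos: [0.541, 0.0064, 0.2665]
eef_rot: [0.003, 0.717, 0.697, 0.002]
wrist_force: [0.6, -0.1, -0.1]
opening: 0.584
```

View pics/s16a.png

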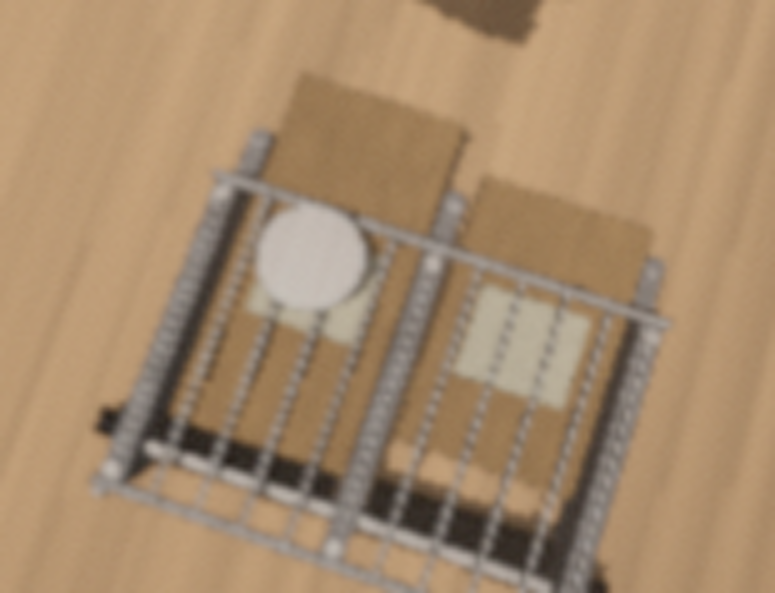

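View pics/w16.png

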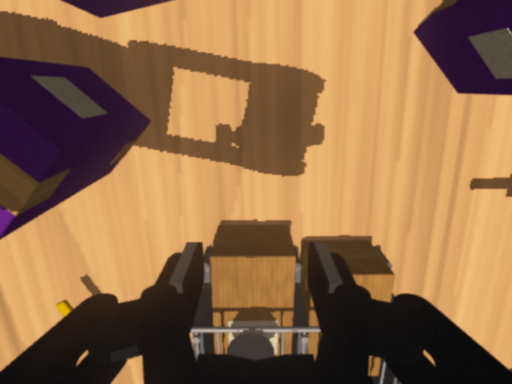

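View pics/t16.png

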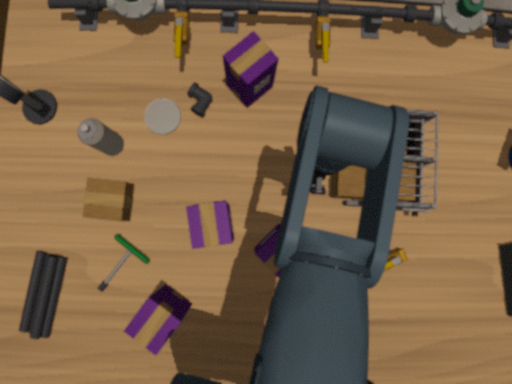

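Run:
```python
from h import *
w=ld('w16');o=get_obs()
for p in [(220,221.5,0),(291,221.5,0),(211,256,.09),(296,256,.09)]: print(onz(w,*p).round(4))
w0=ld('w11')
cv2.imwrite('pics/w16a.png',cv2.resize(cv2.imread('pics/w16.png')[205:300,190:400],None,fx=3.8,fy=5,interpolation=cv2.INTER_CUBIC))
```

```text
[ 0.4921 -0.0876  0.    ]
[ 0.588  -0.0906 -0.    ]
[ 0.4906 -0.0903  0.09  ]
[ 0.5836 -0.0933  0.09  ]
```

View pics/w16a.png

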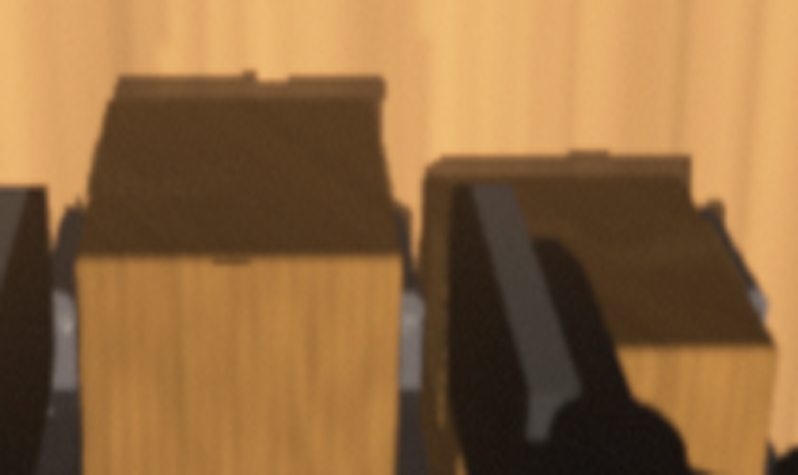

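```bash
python3 -m inch '[{"delta_pos":[0,0,0],"rotation":[0,0,0]},{"delta_pos":[0,0,0],"rotation":[0,0,0]},{"delta_pos":[0,0,0],"rotation":[0,0,0]}]'
python3 - <<'E'
from h import *
a=ld('s16')['color'].astype(int);b=snap('side','s17')['color'].astype(int);z=ld('side0')['color'].astype(int)
r=(slice(285,384),slice(180,340))
print(np.abs(a-b)[r].max(), np.abs(a-b)[255:384,180:340].mean())
from bench import hand_in
print(hand_in())
E
```

```text
time_s: 34.6
eef_pos: [0.5387, 0.0061, 0.2614]
eef_rot: [-0.001, 0.717, 0.697, -0.001]
wrist_force: [0.4, 0.3, 0.0]
opening: 0.585
8 1.0316375968992249
the job is handed in; nothing more can be done
None
```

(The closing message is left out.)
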